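# Brush out gas shrouds in a hold-down jig

### The job

Stand every gas shroud upright on the bench into a pocket of the jig, press the sprung lever down until its pawl catches and holds it, then, with the lever latched, brush out the bores with the long brush from the tallest shroud to the shortest: in each one, down to the bottom, up to the mouth, and down to the bottom again. Then put the brush back upright in its stand, press the release tab so that the lever springs up, and stand the shrouds upright in the aluminium tray. Don't knock the other things about.

Things in the scene. Friction and masses are not known exactly. Their poses are not given: they have to be found in the camera images.
- shroud_tall: the tallest of the gas shrouds: a copper-coloured open tube, outside 39 mm, bore 30 mm, standing on a round foot flange of 66 mm diameter and 6 mm thickness; 92 mm tall over all, 0.22 kg. Origin: centre of its underside, z up through the mouth. The bore's floor is at z = 6 mm (top of the flange). Grip the tube from above near its top. May be absent (None).
- shroud_mid: the middle-sized of the gas shrouds: a copper-coloured open tube, outside 39 mm, bore 30 mm, standing on a round foot flange of 66 mm diameter and 6 mm thickness; 76 mm tall over all, 0.22 kg. Origin: centre of its underside, z up through the mouth. The bore's floor is at z = 6 mm (top of the flange). Grip the tube from above near its top. May be absent (None).
- shroud_short: the shortest of the gas shrouds: a copper-coloured open tube, outside 39 mm, bore 30 mm, standing on a round foot flange of 66 mm diameter and 6 mm thickness; 60 mm tall over all, 0.22 kg. Origin: centre of its underside, z up through the mouth. The bore's floor is at z = 6 mm (top of the flange). Grip the tube from above near its top. May be absent (None).
- jig: fixed steel jig, 100 mm (x) by 250 mm (y). Origin: centre of its underside; x points away from the robot, y along the row of pockets. Three square pockets, 72 mm wide, centres at y = -76, 0, +76 mm; floor at z = 8 mm, low walls up to z = 14 mm. Any shroud fits any pocket; there grip tubes with the fingers in front and behind (closing along x). Lever and release tab: at y = -150 mm.
- pocket_mid (a point): centre of the middle pocket's floor, 8 mm above the table.
- bar_front (a point): middle of the front edge of the steel hold-down bar behind the pockets (z = 16.5 to 22.5 mm), at jig x = 50 mm while the lever is up, leaving the pockets open from above. As the lever goes down a linkage slides the bar 24 mm to -x over the back edges of the flanges: while latched the shrouds cannot be lifted out.
- lever (a joint): the lever's hinge (rad): 0 = up (its spring pushes it up there), 0.44 = level. Hinge axis along the jig's y, at jig (x, z) = (50, 50) mm. Press the pad to 0.47 or beyond (stop at 0.52); the pawl then catches the lever's end and holds it at about 0.43 to 0.44 when let go. Needs about 5 N at the pad at first, about 12 to 14 N just before it clicks in.
- lever_pad (a point): centre of the top of the black rubber press pad on the lever, 44 mm by 34 mm, 92 mm from the hinge. It moves with the lever: at jig (-30, -150, 96) mm when up, about (-42, -150, 57) mm when latched, 50 mm high at the stop.
- pawl (a joint): the pawl's hinge (rad): 0 = at rest (sprung), grows as the release tab is pressed, stop at 0.36; about 0.2 lets the lever go.
- release_tab (a point): centre of the top of the ribbed dark tab of the pawl, 36 mm by 36 mm, at jig (-132, -150, 46) mm at rest, nearer the robot than the lever's end. Pressed down about 15 to 20 mm (about 4 N) it frees the latched lever, which springs up.
- brush: long tube brush that stands in its stand with the bristles down: brass-ringed bristle head of 17 mm diameter and 68 mm length below, thin stem, round wooden handle of 18 mm diameter above; 195 mm long, 60 g. Origin at the bristle end (lower end), z along the brush up to the handle.
- brush_tip (a point): lower end of the brush, on its axis (the brush's origin).
- brush_handle (a point): middle of the wooden handle, 170 mm above the brush's tip: grip here from above, fingers along the brush (handle from 130 to 195 mm).
- brush_stand: fixed stand on the table: a steel tube of 21 mm bore on a round foot of 68 mm diameter, with a flared mouth of 35 mm; origin at the centre of its underside. The brush's tip rests at z = 10 mm in it.
- stand_mouth (a point): centre of the stand's mouth, 70 mm above the table.
- tray: fixed aluminium tray for the clean shrouds, 104 mm (x) by 250 mm (y), on a 6 mm rubber base; its floor is 11 mm, its rim 20 mm above the table; inside 94 mm by 240 mm. Origin: centre of its underside. Room for three shrouds side by side along its y, 76 mm apart.
- earplug_pot: bystander: small white pot with an orange lid, 50 mm diameter, 42 mm high; origin at the centre of its underside. Leave it alone.
- rod_stub: bystander: bare steel rod, 8 mm thick, 118 mm long along its y, lying near the front edge; origin under its middle. Leave it alone.
Not all that is in view belongs to the job. Leave any blue look-alike of the shroud_short alone.

How it is judged:
By the outcome, as a careful person would: the job done as asked, in the order asked, and still so for the second after the job is handed in, with the robot touching nothing.
Of shroud_tall, shroud_mid, shroud_short only 2 to 3 are there at a start; the rules pass over those that are not, and their reading is None.
At some moment in a run one of shroud_tall, shroud_mid, shroud_short may be knocked a few centimetres aside while the robot is not near it.
It also fails if it takes over 210 s, if anything falls off the work surface, if the arm or the gripper's body presses on something with over 40 N, if the wrist force passes 120 N, or if a joint passes its speed limit or range.

### The arm

A 7-joint arm with a two-finger parallel gripper is mounted at the origin on a cart in front of the work surface, level with it; the furniture and walls round the work are solid. World frame = base frame: x ahead of the robot, y to its left, z up, the work surface at z = 0. Lengths are in m, angles in degrees, forces in N, time in s.
With the tool pointing down it reaches from about 0.375 to 0.925 m from the base axis. Payload 3.1 kg.
Tool frame: the origin (TCP) lies at the very end of the fingers, on their centre line; the grasp point (between the pads) lies 19 mm behind it; z points along the fingers, y is the line along which they close (so a half turn about z gives the same grasp; the last joint's range is limited). The gripper opens to 85 mm and grips with 20 to 120 N. Pads are 22 mm wide; open, the fingers measure 114 mm over their backs; the gripper's body (76 mm by 85 mm) begins 54 mm behind the grasp point. The pads swing forward as they close: fully open they stand 13 mm farther back than shut.
Start: joints at [66.818, 21.939, 2.515, 91.553, -1.026, 66.532, -2.859], TCP at [0.196, -0.62, 0.231] pointing down, gripper open.
Joint ranges: [-149.38, 149.38], [-23.57, 123.04], [-84.95, 90], [0, 143.3], [-89.99, 269.99], [3.08, 112.72], [-163.45, 163.45]. Speed limits (degrees/s): [159.86, 159.86, 180, 180, 180, 180, 180].

### API

Orientations are given as [roll, pitch, yaw] about the fixed x, y, z axes, in that order (R = Rz(yaw) Ry(pitch) Rx(roll)).
In Python, from workcell import bot, vision gives the robot as it stands.
- The arm moves only by the shell command python3 -m creep 'ROWS' [FORCE]. ROWS is a JSON object of lists of equal length, an entry for each row: "offset": the shift along the tool's x, y, z as a fraction of full scale, a list of three; "dr": the turn, a rotation vector about the tool's x, y, z as a fraction of full scale, a list of three; "gripper": the closure in counts, from 0 (fully open) to 255 (shut). In form: {"offset": [[tx, ty, tz], ...], "dr": [[wx, wy, wz], ...], "gripper": [gripper, ...]}. A call has 1 to 12 rows; each row is the pose to reach, as a shift and turn from the pose commanded when the call began, along the tool's axes at that moment, turning the shorter way round; what a row does not reach only later rows make up. Full scale, the value 1, is 12 cm for a shift and 360 degrees for a turn. A row lasts 1/12 s, in which the tool goes at most 41.7 mm and 7.16 degrees, less where a joint would pass 70% of its speed; a pose out of reach is approached as far as the arm can. A call with a number of a shift or a turn outside -1 to 1 is refused whole. A call with a gripper value outside its range is refused whole. The fingers move at their own pace and stop on an object; FORCE is the grip in N (left out, the last holds). Time passes only in rows, so rows that repeat a pose let the fingers close. It gives the time, the measured TCP pose, the force, the opening and the grip force at its end, in the units of the state.
- bot.sense(): the state, without advancing time (a new reading comes with each control period).
- vision.capture(name): name is "scene" or "top" or "wrist"; returns (picture, depth): 384x512x3 uint8, red, green, blue; 384x512 float32, m along the optical axis (not along the pixel's ray), 0 where there is no reading.
- vision.get_calibration(name): a dict with "intrinsics" (3x3 intrinsics, pixels), "k1" (the pictures are not rectified: a ray, as slopes to the right and down, at radius r is drawn at 1 + k1 r^2 times it, then the intrinsics apply), "world_from_camera" (4x4, takes a point from camera to world coordinates). Camera axes: x right, y up, looking along -z (the intrinsics and any distortion apply to the point x, -y, -z); pixel columns grow to the right and rows downward; lengths in m; the calibration is good to about 2 mm. A picture is of the moment at which its call begins: read the wrist's pose just before it. get_calibration takes no time and is no camera call; for the wrist camera it gives the pose at the moment of the call.
- bot.hand_in(): hands the job in; it is judged then, once.
The state is a dict: "time": time; "qpos": joint angles; "dq": joint speeds; "joint_torque": joint torques, N m; "tcp_pos": TCP position; "orientation": TCP orientation; "contact_force": force on the tool from outside, world axes, zero at the start; "wrist_torque": the same for the moment, N m; "grip_width": finger opening in m; "finger_force": force on a finger pad.
Only numpy, scipy, OpenCV 4.12 (cv2) and the standard library are available. Lean on these libraries where they do the work, as an engineer would, in place of code of your own. Each camera call takes 0.05 s, during which the arm holds its last target. There are 200 camera calls.

## Working session

There is one attempt and no reset: what is moved stays moved. The work goes in short steps, Python scripts to look and compute and a shell command to move; the robot and the scene stay as the last step left them, time stands still between calls to the robot, and variables do not carry over. Pictures are saved under pics/ and viewed, at most 14 in all, crops included, and the job is handed in when it is done.

```bash
mkdir -p pics; ls; python3 - <<'E'
from workcell import bot, vision
import cv2,numpy as np
print(bot.sense())
for n in("scene","top"):
    p,d=vision.capture(n); cv2.imwrite(f"pics/{n}0.png",p[:,:,::-1]); np.savez(f"{n}0.npz",p=p,d=d)
    c=vision.get_calibration(n); print(n,c)
E
```

```text
pics
{'time': 0.0, 'qpos': array([66.81751224, 21.99369862,  2.51133791, 91.64822473, -1.02575153,
       66.53048182, -2.85966709]), 'dq': array([ 0.02689332, -0.03417765,  0.06314309, -0.01738691, -0.08254168,
        0.12135726, -0.07625378]), 'joint_torque': array([ 2.56991252e-04, -4.33463144e+01,  1.02466062e+00, -2.49513388e+01,
        1.05270487e-02,  1.15568275e-02,  1.31240682e-05]), 'tcp_pos': array([ 0.19602934, -0.6187597 ,  0.22987432]), 'orientation': array([-1.79850289e+02,  7.91463707e-03,  1.75830315e+01]), 'contact_force': array([-0.67800306, -0.48186614,  0.29277779]), 'wrist_torque': array([0.08264688, 0.05392551, 0.04816232]), 'finger_force': 0.0, 'grip_width': 0.08556501152309264}
scene {'intrinsics': array([[433.48572733,   0.        , 252.74455486],
       [  0.        , 433.48572733, 187.69611882],
       [  0.        ,   0.        ,   1.        ]]), 'k1': -0.11697629061832131, 'world_from_camera': array([[-0.82476295,  0.21880746, -0.52143012, -0.12346922],
       [-0.56535027, -0.33870871,  0.75210071,  1.06821369],
       [-0.01204767,  0.91509546,  0.40305725,  0.6433996 ],
       [ 0.        ,  0.        ,  0.        ,  1.        ]])}
top {'intrinsics': array([[488.8046106 ,   0.        , 252.60743383],
       [  0.        , 488.8046106 , 189.57320827],
       [  0.        ,   0.        ,   1.        ]]), 'k1': -0.10211668810388708, 'world_from_camera': array([[-0.00631923,  0.98010873, -0.19836063,  0.24500547],
       [-0.99992225, -0.00832566, -0.00928265,  0.09628778],
       [-0.01074949,  0.19828655,  0.98008515,  1.67272627],
       [ 0.        ,  0.        ,  0.        ,  1.        ]])}
```

View pics/scene0.png

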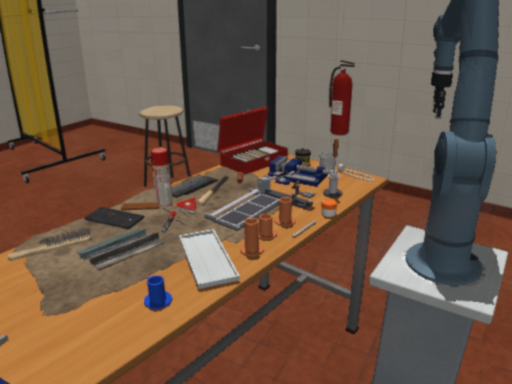

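View pics/top0.png

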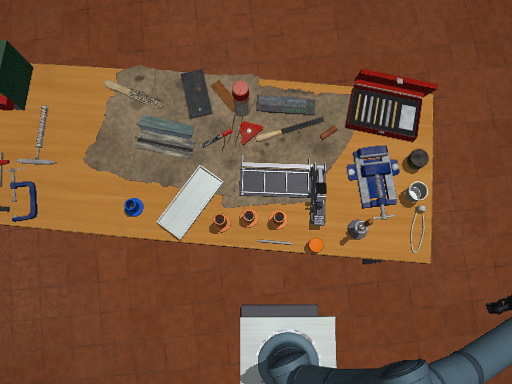

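The scene view shows the three shrouds (285,211), (266,227) and (251,238), the tray (209,258), the blue decoy (157,293), and the stand with brush (334,180). In the top view the shrouds are at (221,222), (249,218) and (278,218), the tray at (190,202), the jig at (277,180), the lever at (318,195), the brush at (358,229) and the pot at (316,245).

```bash
cat > h.py <<'E'
import numpy as np,cv2
from workcell import bot,vision
def cloud(n,d=None,c=None):
    if d is None: p,d=vision.capture(n)
    c=c or vision.get_calibration(n); K=c["intrinsics"]; H,W=d.shape
    u,v=np.meshgrid(np.arange(W),np.arange(H))
    pts=np.stack([u,v],-1).reshape(-1,1,2).astype(float)
    n2=cv2.undistortPoints(pts,K,np.array([c["k1"],0,0,0.]),None).reshape(H,W,2)
    P=np.stack([n2[...,0]*d,-n2[...,1]*d,-d,np.ones_like(d)],-1)@c["world_from_camera"].T
    P=P[...,:3]; P[d==0]=np.nan
    return P
E
python3 - <<'E'
from h import *
np.set_printoptions(precision=4,suppress=True)
T=np.load("top0.npz");P=cloud("top",T["d"]);S=np.load("scene0.npz");Q=cloud("scene",S["d"])
for nm,(u,v) in dict(A=(221,222),B=(249,218),C=(278,218),brush=(358,229),pot=(316,245)).items():
    w=P[v-14:v+15,u-14:v*0+u+15].reshape(-1,3)
    c=np.nanmedian(P[v-2:v+3,u-2:u+3].reshape(-1,3),0)
    m=w[w[:,2]>0.03]; z=np.nanmax(w[:,2]); top=w[w[:,2]>z-.012]
    q=Q.reshape(-1,3); q=q[(np.hypot(q[:,0]-m[:,0].mean(),q[:,1]-m[:,1].mean())<.035)]
    print(nm,"c",c,"n",len(m),"zmax",z,"scene zmax",np.nanmax(q[:,2]) if len(q) else 0,"topmid",(top.min(0)+top.max(0))/2,top.max(0)-top.min(0))
# tray & jig outlines
p=T["p"].astype(int)
def rect(mask,nm):
    X=P[mask][:,:2]; X=X[~np.isnan(X[:,0])].astype(np.float32); print(nm,cv2.minAreaRect(X*1000))
m=np.zeros(p.shape[:2],bool); m[160:245,150:228]=1
m&=(p.min(2)>150)
n,l,s,c=cv2.connectedComponentsWithStats(m.astype(np.uint8)); k=1+s[1:,4].argmax(); rect(l==k,"tray")
for uv in [(241,157),(241,195),(311,163),(311,199),(245,168),(307,172),(318,170),(318,200),(318,218),(277,166),(277,162)]: print(uv,P[uv[1],uv[0]])
im=T["p"][140:260,140:400,::-1]; cv2.imwrite("pics/topc.png",cv2.resize(im,None,fx=3,fy=3,interpolation=cv2.INTER_CUBIC))
E
```

```text
A c [0.4674 0.2184 0.0101] n 100 zmax 0.09795530096383942 scene zmax 0.09355857699565318 topmid [0.4692 0.2218 0.0921] [0.0372 0.0331 0.0118]
B c [0.4829 0.1251 0.0045] n 69 zmax 0.06793347450176834 scene zmax 0.06199438265554491 topmid [0.4853 0.1258 0.0621] [0.0345 0.0367 0.0118]
C c [0.4815 0.0253 0.0057] n 83 zmax 0.08233947389515262 scene zmax 0.07834235065244188 topmid [0.4771 0.0264 0.0764] [0.0372 0.0366 0.0119]
brush c [ 0.4342 -0.2385  0.0656] n 153 zmax 0.20625434313454938 scene zmax 0.20605830148680054 topmid [ 0.4412 -0.2452  0.2008] [0.0155 0.0167 0.0108]
pot c [ 0.3851 -0.0985  0.0411] n 179 zmax 0.053683202293386856 scene zmax 0.04571642543945997 topmid [ 0.3848 -0.0962  0.0477] [0.0466 0.0438 0.012 ]
tray ((542.0755004882812, 330.4356689453125), (108.17579650878906, 249.59840393066406), 53.77667236328125)
(241, 157) [0.7008 0.1524 0.003 ]
(241, 195) [0.5644 0.1527 0.0009]
(311, 163) [ 0.6775 -0.0947  0.0002]
(311, 199) [ 0.5459 -0.0893  0.0136]
(245, 168) [0.6598 0.1383 0.0061]
(307, 172) [ 0.6415 -0.0781  0.0147]
(318, 170) [ 0.6378 -0.1112  0.058 ]
(318, 200) [ 0.5435 -0.1143  0.0063]
(318, 218) [ 0.475  -0.1073  0.0459]
(277, 166) [0.6613 0.0266 0.025 ]
(277, 162) [0.6821 0.0254 0.0003]
```

View pics/topc.png

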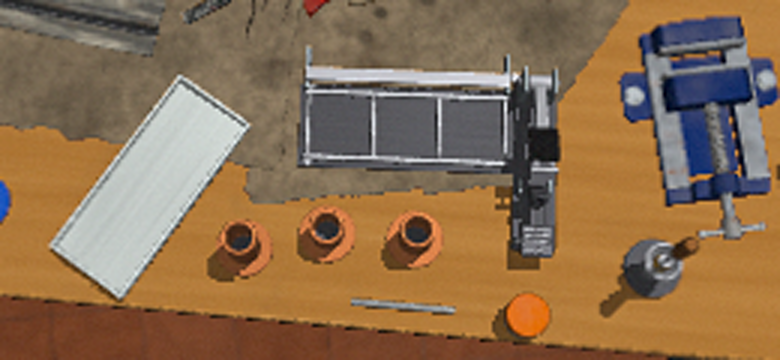

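The crop gives the jig pocket corners at about (307,87), (508,100), (505,163) and (305,157), the lever pad at (543,145) and the tab at (537,238). By height, A is tall, B short and C mid. Next I intersect these pixels with planes of known height.

```bash
cat >> h.py <<'E'
def plane(n,uv,z,c=None):
    c=c or vision.get_calibration(n)
    q=cv2.undistortPoints(np.array(uv,float).reshape(-1,1,2),c["intrinsics"],np.array([c["k1"],0,0,0.]),None).reshape(-1,2)
    M=c["world_from_camera"]; r=np.c_[q[:,0],-q[:,1],-np.ones(len(q))]@M[:3,:3].T
    return M[:3,3]+r*((z-M[2,3])/r[:,2])[:,None]
def plan(goal,yaw=None):
    "offset/turn in creep units from present pose (tool down)"
    from scipy.spatial.transform import Rotation as R
    s=bot.sense(); A=R.from_euler("xyz",s["orientation"],degrees=True)
    y=s["orientation"][2] if yaw is None else yaw
    B=R.from_euler("xyz",[180,0,y],degrees=True)
    o=A.inv().apply(np.array(goal)-s["tcp_pos"])/.12
    return np.round(o,3),np.round((A.inv()*B).as_rotvec(degrees=True)/360,4)
E
python3 - <<'E'
from h import *
np.set_printoptions(precision=4,suppress=True)
f=lambda *a:[(140+u/3-.33,140+v/3-.33) for u,v in a]
c=plane("top",f((307,87),(508,100),(505,163),(305,157)),.014);print(c, c.mean(0))
print("yaw",[np.degrees(np.arctan2(*(b-a)[[0,1]]*[-1,1])) for a,b in((c[1],c[0]),(c[2],c[3]))], np.linalg.norm(c[0]-c[1]),np.linalg.norm(c[0]-c[3]))
print("tab",plane("top",f((537,238)),.046),"pad",plane("top",f((543,145)),.096))
print("bar front",plane("top",f((308,83),(508,93)),.0225))
print("mouths",[plane("top",f(u),z)for u,z in(((240,236),.092),((327,229),.06),((417,231),.076))])
print("stand mouth/handle",plane("top",f((660,258)),.07),plane("top",f((687,245)),.205))
print(plan([0.56,0.03,0.4],90))
E
```

```text
[[ 0.6556  0.1486  0.014 ]
 [ 0.638  -0.085   0.014 ]
 [ 0.5635 -0.0794  0.014 ]
 [ 0.5725  0.151   0.014 ]] [0.6074 0.0338 0.014 ]
yaw [np.float64(-4.2975461672677095), np.float64(-2.237059169220798)] 0.2342750796935072 0.08311836461806289
tab [[ 0.4716 -0.1095  0.046 ]] pad [[ 0.5675 -0.1131  0.096 ]]
bar front [[ 0.6582  0.1471  0.0225]
 [ 0.6443 -0.0844  0.0225]]
mouths [array([[0.47  , 0.2194, 0.092 ]]), array([[0.4817, 0.1252, 0.06  ]]), array([[0.4763, 0.0261, 0.076 ]])]
stand mouth/handle [[ 0.4446 -0.2418  0.07  ]] [[ 0.4407 -0.2414  0.205 ]]
(array([ 4.525, -4.241, -1.407]), array([-0.0004, -0.0002, -0.2012]))
```

```bash
python3 -m creep '{"offset":[[0,0,-0.4],[0,0,-0.7],[0,0,-1],[0,0,-1],[0,0,-1],[0,0,-1],[0,0,-1],[0,0,-1],[0,0,-1],[0,0,-1],[0,0,-1]],"dr":[[0,0,-0.0192],[0,0,-0.0384],[0,0,-0.0576],[0,0,-0.0768],[0,0,-0.096],[0,0,-0.1152],[0,0,-0.1344],[0,0,-0.1536],[0,0,-0.1728],[0,0,-0.192],[0,0,-0.192]],"gripper":[0,0,0,0,0,0,0,0,0,0,0]}' 40
for i in 1 2 3 4 5 6; do python3 -m creep '{"offset":[[0.3,0.15,0],[0.6,0.3,0],[0.93,0.45,0],[0.93,0.45,0]],"dr":[[0,0,0],[0,0,0],[0,0,0],[0,0,0]],"gripper":[0,0,0,0]}'; done
python3 - <<'E'
from h import *
np.set_printoptions(precision=4,suppress=True)
p,d=vision.capture("wrist");c=vision.get_calibration("wrist");np.savez("w1.npz",p=p,d=d,M=c["world_from_camera"])
cv2.imwrite("pics/w1.png",p[:,:,::-1]);print(c)
E
```

```text
time: 1.02
tcp_pos: [0.1961, -0.6193, 0.3504]
orientation: [-180.0, -0.1, 86.8]
contact_force: [0.8, -0.6, 0.1]
grip_width: 0.0856
finger_force: 0.0
time: 1.35
tcp_pos: [0.2639, -0.5027, 0.3508]
orientation: [179.8, -0.4, 87.3]
contact_force: [0.6, -0.0, 0.2]
grip_width: 0.0851
finger_force: 0.0
time: 1.68
tcp_pos: [0.3233, -0.3943, 0.3515]
orientation: [179.9, -0.2, 87.3]
contact_force: [0.7, 1.1, -0.5]
grip_width: 0.0852
finger_force: 0.0
time: 2.02
tcp_pos: [0.3826, -0.2856, 0.3517]
orientation: [179.9, -0.2, 87.4]
contact_force: [0.2, 2.0, -0.6]
grip_width: 0.0855
finger_force: 0.0
time: 2.35
tcp_pos: [0.4418, -0.1768, 0.3518]
orientation: [179.8, -0.2, 87.4]
contact_force: [-0.2, 1.0, 1.2]
grip_width: 0.0854
finger_force: 0.0
time: 2.68
tcp_pos: [0.5008, -0.0682, 0.3519]
orientation: [179.8, -0.3, 87.4]
contact_force: [0.1, 1.1, 0.4]
grip_width: 0.0851
finger_force: 0.0
time: 3.02
tcp_pos: [0.5597, 0.0401, 0.3513]
orientation: [179.9, -0.5, 87.3]
contact_force: [-0.4, 2.0, 0.3]
grip_width: 0.0856
finger_force: 0.0
{'intrinsics': array([[341.0896,   0.    , 261.8624],
       [  0.    , 341.0896, 195.412 ],
       [  0.    ,   0.    ,   1.    ]]), 'k1': -0.10392143667554311, 'world_from_camera': array([[ 0.9988,  0.0455,  0.0151,  0.5639],
       [-0.048 ,  0.9516,  0.3034,  0.1147],
       [-0.0005, -0.3038,  0.9527,  0.4954],
       [ 0.    ,  0.    ,  0.    ,  1.    ]])}
```

View pics/w1.png

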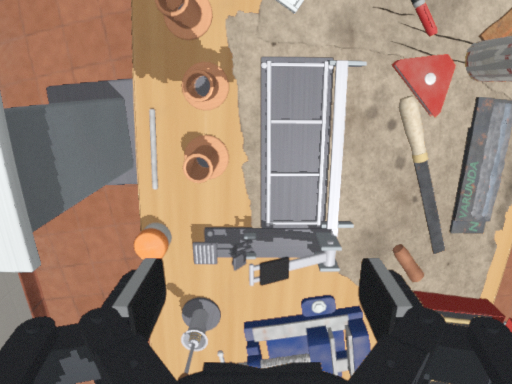

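The wrist view has +x to the right and +y up. It shows the pocket corners at (270,62), (330,62), (325,222) and (265,222), the mouths of mid at (200,167) and short at (201,84), the tab at (205,253) and the pad at (274,270).

```bash
python3 - <<'E'
from h import *
np.set_printoptions(precision=4,suppress=True)
z=np.load("w1.npz"); K=dict(vision.get_calibration("wrist"));K["world_from_camera"]=z["M"]
pl=lambda uv,h:plane("wrist",uv,h,K)
c=pl([(270,62),(330,62),(325,222),(265,222)],.014);print(c,c.mean(0),np.linalg.norm(c[0]-c[3]),np.linalg.norm(c[0]-c[1]))
print(np.degrees(np.arctan2(c[3,0]-c[0,0],c[0,1]-c[3,1])),np.degrees(np.arctan2(c[2,0]-c[1,0],c[1,1]-c[2,1])))
print("mid",pl([(200,167)],.076),"short",pl([(201,84)],.06),"tab",pl([(205,253)],.046),"pad",pl([(274,270)],.096))
g=z["p"][50:240,240:360,::-1]; cv2.imwrite("pics/w1c.png",cv2.resize(g,None,fx=3,fy=3,interpolation=cv2.INTER_CUBIC))
E
```

```text
[[ 0.5761  0.1479  0.014 ]
 [ 0.6566  0.1447  0.014 ]
 [ 0.6504 -0.0857  0.014 ]
 [ 0.559  -0.0812  0.014 ]] [0.6105 0.0314 0.014 ] 0.22969251570010035 0.08056440123451679
-4.273096181189253 -1.5345640185884322
mid [[0.481  0.0225 0.076 ]] short [[0.4891 0.1233 0.06  ]] tab [[ 0.469  -0.1132  0.046 ]] pad [[ 0.5687 -0.1171  0.096 ]]
```

View pics/w1c.png

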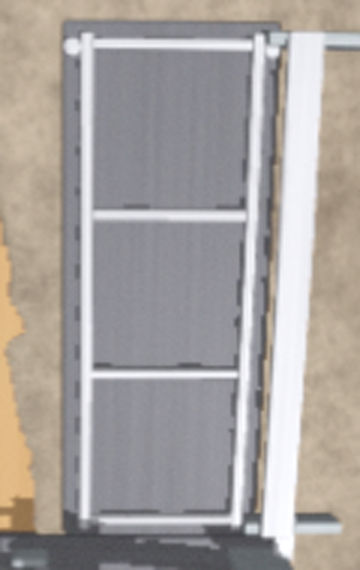

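```bash
python3 - <<'E'
from h import *
np.set_printoptions(precision=4,suppress=True)
z=np.load("w1.npz"); K=dict(vision.get_calibration("wrist"));K["world_from_camera"]=z["M"]
px=[(88,45),(259,45),(87,215),(252,215),(86.5,374),(245,374),(85,520),(238,520)]
W=plane("wrist",[(240+u/3-.33,50+v/3-.33) for u,v in px],.014,K)[:,:2]
L=np.array([(x,y) for y in(114,38,-38,-114) for x in(-38,38)])/1000
w=W-W.mean(0); a=np.arctan2((L[:,0]*w[:,1]-L[:,1]*w[:,0]).sum(),(L*w).sum())
R=np.array([[np.cos(a),-np.sin(a)],[np.sin(a),np.cos(a)]])
print("jig",W.mean(0),np.degrees(a)); print((w-L@R.T)*1000)
for n,q in dict(L=(0,.076),M=(0,0),R=(0,-.076),pad=(-.030,-.15),padl=(-.042,-.15),tab=(-.132,-.15)).items(): print(n,W.mean(0)+R@q)
print(plan([.479,.0245,.2],86.9),bot.sense()["tcp_pos"])
E
```

```text
jig [0.6076 0.0292] -2.623609398785061
[[-0.2573 -0.3012]
 [ 0.3813  0.1499]
 [-0.4855  0.1968]
 [ 0.3551  0.3472]
 [-0.4798  0.1207]
 [ 0.5657  0.0137]
 [-0.9636 -0.0782]
 [ 0.884  -0.4488]]
L [0.6111 0.1051]
M [0.6076 0.0292]
R [ 0.6041 -0.0468]
pad [ 0.5708 -0.1193]
padl [ 0.5588 -0.1188]
tab [ 0.4689 -0.1146]
(array([-0.138, -0.66 ,  1.259]), array([-0.0001, -0.0007,  0.0009])) [0.5589 0.0365 0.3511]
```

```bash
cat >> h.py <<'E'
def find(xy,h,z0=0,cam="wrist",r=.045):
    P=cloud(cam).reshape(-1,3); P=P[np.hypot(P[:,0]-xy[0],P[:,1]-xy[1])<r]
    zt=np.nanpercentile(P[P[:,2]>z0+h-.015][:,2],70); t=P[abs(P[:,2]-zt)<.005][:,:2]
    from scipy.optimize import least_squares
    f=least_squares(lambda c:np.hypot(*(t-c[:2]).T)-.01725,t.mean(0),loss="soft_l1",f_scale=.001)
    return np.round(f.x,4),round(float(zt),4),len(t),np.round((t.min(0)+t.max(0))/2,4)
E
python3 -m creep '{"offset":[[-0.05,-0.22,0.3],[-0.1,-0.44,0.6],[-0.14,-0.65,1],[-0.14,-0.65,1],[-0.14,-0.65,1]],"dr":[[0,0,0],[0,0,0],[0,0,0],[0,0,0],[0,0,0]],"gripper":[0,0,0,0,0]}'
python3 - <<'E'
from h import *
print(find((.48,.024),.076),find((.487,.124),.06),find((.469,.221),.092))
print(find((.48,.024),.076,0,"top"),find((.487,.124),.06,0,"top"),find((.469,.221),.092,0,"top"))
print(bot.sense()["tcp_pos"],bot.sense()["orientation"])
E
```

```text
time: 3.48
tcp_pos: [0.4727, 0.0148, 0.2259]
orientation: [-179.3, 0.2, 86.5]
contact_force: [0.5, -0.2, -1.0]
grip_width: 0.0856
finger_force: 0.0
  return np.nanmean(a, axis, out=out, keepdims=keepdims)
h.py:29: RuntimeWarning: Mean of empty slice.
  f=least_squares(lambda c:np.hypot(*(t-c[:2]).T)-.01725,t.mean(0),loss="soft_l1",f_scale=.001)
  ret = um.true_divide(
Traceback (most recent call last):
  File "h.py", line 29, in find
    f=least_squares(lambda c:np.hypot(*(t-c[:2]).T)-.01725,t.mean(0),loss="soft_l1",f_scale=.001)
ValueError: Initial guess is outside of provided bounds
```

```bash
sed -i 's/    zt=np.nanp/    if not (P[:,2]>z0+h-.015).any(): return None\n    zt=np.nanp/' h.py
python3 -m creep '{"offset":[[0,0,0],[0,0,0]],"dr":[[0,0,0],[0,0,0]],"gripper":[0,0]}'
python3 - <<'E'
from h import *
for cam in("wrist","top"):
  for a in(((.48,.024),.076),((.487,.124),.06),((.469,.221),.092)):print(cam,find(*a,0,cam))
E
```

```text
time: 3.8
tcp_pos: [0.4821, 0.0181, 0.2335]
orientation: [179.7, -0.0, 86.7]
contact_force: [-0.7, 0.2, -0.3]
grip_width: 0.0857
finger_force: 0.0
wrist (array([0.483, 0.041]), 0.3143, 6252, array([0.482 , 0.0303]))
wrist (array([0.4854, 0.1259]), 0.0611, 689, array([0.4852, 0.1262]))
wrist None
top (array([0.4656, 0.019 ]), 0.6037, 271, array([0.4643, 0.0178]))
top (array([0.4845, 0.1263]), 0.0601, 34, array([0.4851, 0.1259]))
top (array([0.4691, 0.2217]), 0.0922, 41, array([0.4698, 0.2217]))
```

```bash
cat >> h.py <<'E'
def project(X,c):
    M=np.linalg.inv(c["world_from_camera"]); q=X@M[:3,:3].T+M[:3,3]; q=q*[1,-1,-1]
    return cv2.projectPoints(q.astype(float),np.zeros(3),np.zeros(3),c["intrinsics"],np.array([c["k1"],0,0,0.]))[0].reshape(-1,2)
def jigfit(p,c,g0):
    from scipy.optimize import minimize
    g=cv2.GaussianBlur(cv2.cvtColor(p,cv2.COLOR_RGB2GRAY).astype(np.float32),(0,0),.8)
    s=np.linspace(-.112,.112,80); t=np.linspace(-.036,.036,25)
    lines=lambda o:np.vstack([np.c_[0*s-.038+o*0,s],np.c_[0*s+.038,s]]+[np.c_[t,0*t+y] for y in(-.114,-.038,.038,.114)])
    L=lines(0)
    def f(v):
        a=np.radians(v[2]*1000); R=np.array([[np.cos(a),-np.sin(a)],[np.sin(a),np.cos(a)]])
        uv=project(np.c_[L@R.T+v[:2],np.full(len(L),.014)],c).astype(np.float32)
        return -cv2.remap(g,uv[:,:1],uv[:,1:],cv2.INTER_LINEAR).mean()
    best=min((minimize(f,[g0[0]+a,g0[1]+b,y/1000],method="Nelder-Mead",options=dict(initial_simplex=[[g0[0]+a,g0[1]+b,y/1000],[g0[0]+a+.004,g0[1]+b,y/1000],[g0[0]+a,g0[1]+b+.004,y/1000],[g0[0]+a,g0[1]+b,(y+1)/1000]])) for a in(-.003,.003) for b in(-.004,0,.004) for y in(-3.5,-2)),key=lambda r:r.fun)
    return best.x*[1,1,1000],best.fun
E
python3 - <<'E'
from h import *
np.set_printoptions(precision=4,suppress=True)
print(jigfit(np.load("top0.npz")["p"],vision.get_calibration("top"),(.6075,.032)))
p,_=vision.capture("wrist");print(jigfit(p,vision.get_calibration("wrist"),(.6075,.032)))
s=bot.sense();print(s["tcp_pos"],s["orientation"],plan([.478,.026,.12],87.3))
E
```

```text
(array([ 0.6078,  0.0337, -2.6343]), np.float64(-139.89215087890625))
(array([ 0.6086,  0.0342, -2.638 ]), np.float64(-232.43833923339844))
[0.4797 0.018  0.2314] [179.9861  -0.0074  86.7118] (array([ 0.065, -0.018,  0.929]), array([ 0.    , -0.    , -0.0016]))
```

```bash
python3 -m creep '{"offset":[[0.065,-0.018,0.3],[0.065,-0.018,0.6],[0.065,-0.018,0.9],[0.065,-0.018,1],[0.065,-0.018,1]],"dr":[[0,0,-0.0016],[0,0,-0.0016],[0,0,-0.0016],[0,0,-0.0016],[0,0,-0.0016]],"gripper":[0,0,0,0,0]}' 40
python3 -m creep '{"offset":[[0,0,0.2],[0,0,0.4],[0,0,0.6],[0,0,0.6],[0,0,0.6],[0,0,0.6],[0,0,0.6],[0,0,0.6],[0,0,0.6],[0,0,0.6],[0,0,0.6],[0,0,0.6]],"dr":[[0,0,0],[0,0,0],[0,0,0],[0,0,0],[0,0,0],[0,0,0],[0,0,0],[0,0,0],[0,0,0],[0,0,0],[0,0,0],[0,0,0]],"gripper":[0,0,0,0,0,255,255,255,255,255,255,255]}' 40
python3 -c "
from h import *
s=bot.sense();print(s['tcp_pos'],s['orientation'],s['grip_width'],s['finger_force'])"
```

```text
time: 4.57
tcp_pos: [0.4743, 0.0256, 0.108]
orientation: [-179.5, -0.0, 87.3]
contact_force: [0.6, 0.9, 0.8]
grip_width: 0.0856
finger_force: 0.0
time: 5.57
tcp_pos: [0.4788, 0.0258, 0.0409]
orientation: [179.9, 0.0, 87.3]
contact_force: [-2.7, 0.5, 7.3]
grip_width: 0.039
finger_force: 39.5
[0.47882349 0.02579278 0.04087066] [1.79882550e+02 4.71118492e-02 8.72827027e+01] 0.03900439019011374 39.47364600375295
```

```bash
python3 -m creep '{"offset":[[0,0,-0.25],[0,0,-0.5],[0,0,-0.5],[-0.17,0.3,-0.5],[-0.34,0.6,-0.5],[-0.517,0.9,-0.5],[-0.517,1,-0.5],[-0.517,1,-0.5]],"dr":[[0,0,0],[0,0,0],[0,0,0],[0,0,0],[0,0,0],[0,0,0],[0,0,0],[0,0,0]],"gripper":[255,255,255,255,255,255,255,255]}' 40
python3 -m creep '{"offset":[[0,0.07,0],[0,0.07,0],[0,0.07,0],[0,0.07,0]],"dr":[[0,0,0],[0,0,0],[0,0,0],[0,0,0]],"gripper":[255,255,255,255]}' 
python3 -c "
from h import *
s=bot.sense();print(s['tcp_pos'],s['orientation'],plan([.6045,-.042,.0505],87.36))"
```

```text
time: 6.23
tcp_pos: [0.5985, -0.0455, 0.0991]
orientation: [179.8, 0.0, 86.9]
contact_force: [0.2, 1.2, -1.0]
grip_width: 0.0385
finger_force: 41.3
time: 6.57
tcp_pos: [0.6019, -0.0412, 0.099]
orientation: [-179.9, 0.0, 87.4]
contact_force: [-0.4, -0.1, -2.0]
grip_width: 0.0387
finger_force: 41.4
[ 0.6018877  -0.04120561  0.09897267] [-1.79916723e+02  2.88110785e-04  8.73806474e+01] (array([-0.006,  0.023,  0.404]), array([-0.0002,  0.    ,  0.0001]))
```

```bash
python3 -m creep '{"offset":[[-0.006,0.02,0.1],[-0.006,0.02,0.2],[-0.006,0.02,0.28],[-0.006,0.02,0.34],[-0.006,0.02,0.38],[-0.006,0.02,0.4],[-0.006,0.02,0.4]],"dr":[[0,0,0],[0,0,0],[0,0,0],[0,0,0],[0,0,0],[0,0,0],[0,0,0]],"gripper":[255,255,255,255,255,255,255]}' 40
python3 -m creep '{"offset":[[0,0,0],[0,0,0],[0,0,0],[0,0,0],[0,0,0],[0,0,0],[0,0,-0.2],[0,0,-0.5],[0,0,-0.8],[0,0,-1],[0,0,-1],[0,0,-1]],"dr":[[0,0,0],[0,0,0],[0,0,0],[0,0,0],[0,0,0],[0,0,0],[0,0,0],[0,0,0],[0,0,0],[0,0,0],[0,0,0],[0,0,0]],"gripper":[0,0,0,0,0,0,0,0,0,0,0,0]}' 40
python3 - <<'E'
from h import *
s=bot.sense();print(s['tcp_pos'],s['orientation'])
print(find((.485,.126),.06),find((.469,.221),.092),find((.469,.221),.092,0,"top"))
p,d=vision.capture("wrist");cv2.imwrite("pics/w2.png",p[:,:,::-1])
print(plan([.4852,.126,.1],87.3))
E
```

```text
time: 7.15
tcp_pos: [0.6048, -0.043, 0.0503]
orientation: [-179.9, -0.0, 87.3]
contact_force: [-0.4, -0.6, -0.9]
grip_width: 0.0385
finger_force: 41.4
time: 8.15
tcp_pos: [0.6071, -0.0429, 0.1737]
orientation: [179.7, 0.0, 87.3]
contact_force: [-0.3, -0.3, -1.1]
grip_width: 0.0851
finger_force: 0.0
[ 0.60705876 -0.04294352  0.17369509] [1.79725717e+02 3.05564193e-02 8.72755370e+01]
(array([0.4839, 0.1239]), 0.0485, 30, array([0.4833, 0.1069])) None (array([0.469 , 0.2218]), 0.0923, 34, array([0.4698, 0.2217]))
(array([ 1.362, -1.053,  0.581]), array([-0.0006, -0.    , -0.0001]))
```

View pics/w2.png

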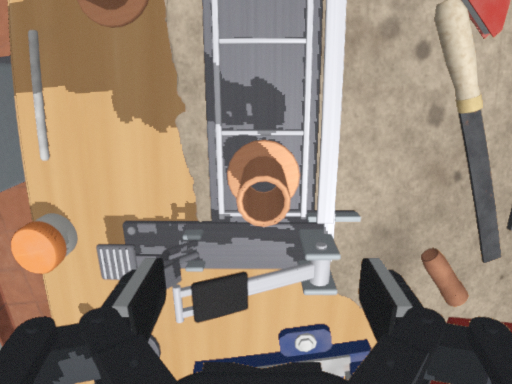

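The mid shroud sits inside the near pocket, its flange between the walls at about (265,172). Next is the short one.

```bash
python3 -m creep '{"offset":[[0.25,-0.25,0],[0.5,-0.5,0],[0.75,-0.75,0],[1,-1,0],[1,-1,0]],"dr":[[0,0,0],[0,0,0],[0,0,0],[0,0,0],[0,0,0]],"gripper":[0,0,0,0,0]}' 40
python3 -m creep '{"offset":[[0.2,-0.053,0.2],[0.362,-0.053,0.4],[0.362,-0.053,0.6],[0.362,-0.053,0.6],[0.362,-0.053,0.6],[0.362,-0.053,0.6]],"dr":[[0,0,0],[0,0,0],[0,0,0],[0,0,0],[0,0,0],[0,0,0]],"gripper":[0,0,0,0,0,0]}' 40
python3 - <<'E'
from h import *
s=bot.sense();print(s['tcp_pos'],s['orientation'],plan([.4852,.126,.028],87.36))
print(find((.485,.126),.06,0,"scene"),find((.469,.221),.092,0,"scene"),find((.469,.221),.092,0,"wrist"))
E
```

```text
time: 8.77
tcp_pos: [0.4837, 0.0898, 0.1694]
orientation: [-179.6, -0.1, 88.0]
contact_force: [-0.3, 0.8, -0.4]
grip_width: 0.0851
finger_force: 0.0
time: 9.27
tcp_pos: [0.4873, 0.1255, 0.0994]
orientation: [-180.0, 0.0, 87.2]
contact_force: [-1.0, -0.7, -0.3]
grip_width: 0.0855
finger_force: 0.0
[0.48727755 0.12551625 0.09939581] [-1.79971163e+02  7.46080446e-03  8.72157191e+01] (array([ 0.003, -0.017,  0.595]), array([-0.0001,  0.    , -0.0004]))
(array([0.4785, 0.1413]), 0.3574, 101, array([0.4833, 0.138 ])) (array([0.4692, 0.2246]), 0.0909, 71, array([0.4707, 0.2248])) (array([0.4708, 0.2214]), 0.0934, 2982, array([0.4705, 0.2218]))
```

```bash
python3 -m creep '{"offset":[[0.003,-0.015,0.2],[0.003,-0.015,0.4],[0.003,-0.015,0.595],[0.003,-0.015,0.595],[0.003,-0.015,0.595],[0.003,-0.015,0.595],[0.003,-0.015,0.595],[0.003,-0.015,0.595],[0.003,-0.015,0.595],[0.003,-0.015,0.595],[0.003,-0.015,0.595],[0.003,-0.015,0.595]],"dr":[[0,0,0],[0,0,0],[0,0,0],[0,0,0],[0,0,0],[0,0,0],[0,0,0],[0,0,0],[0,0,0],[0,0,0],[0,0,0],[0,0,0]],"gripper":[0,0,0,0,0,255,255,255,255,255,255,255]}' 40
python3 -m creep '{"offset":[[0,0,-0.25],[0,0,-0.5],[0,0,-0.5],[-0.24,0.3,-0.5],[-0.48,0.6,-0.5],[-0.718,0.9,-0.5],[-0.718,1,-0.5],[-0.718,1,-0.5],[-0.718,1,-0.5],[-0.718,1,-0.5]],"dr":[[0,0,0],[0,0,0],[0,0,0],[0,0,0],[0,0,0],[0,0,0],[0,0,0],[0,0,0],[0,0,0],[0,0,0]],"gripper":[255,255,255,255,255,255,255,255,255,255]}' 40
python3 -c "
from h import *
s=bot.sense();print(s['tcp_pos'],s['orientation'],plan([.608,.034,.0375],87.36))"
```

```text
time: 10.42
tcp_pos: [0.4863, 0.1269, 0.0294]
orientation: [179.9, 0.0, 87.3]
contact_force: [-0.7, -0.2, 6.0]
grip_width: 0.0382
finger_force: 39.6
time: 11.25
tcp_pos: [0.5994, 0.0358, 0.087]
orientation: [-179.9, -0.0, 87.3]
contact_force: [0.4, 0.4, -1.4]
grip_width: 0.038
finger_force: 41.4
[0.59944884 0.03577407 0.08695462] [-1.79850210e+02 -4.15010431e-02  8.73184095e+01] (array([-0.012,  0.073,  0.412]), array([-0.0004, -0.0001, -0.0001]))
```

```bash
python3 -m creep '{"offset":[[-0.006,0.073,0.1],[-0.006,0.073,0.2],[-0.006,0.073,0.28],[-0.006,0.073,0.34],[-0.006,0.073,0.38],[-0.006,0.073,0.405],[-0.006,0.073,0.405]],"dr":[[0,0,0],[0,0,0],[0,0,0],[0,0,0],[0,0,0],[0,0,0],[0,0,0]],"gripper":[255,255,255,255,255,255,255]}' 40
python3 -m creep '{"offset":[[0,0,0],[0,0,0],[0,0,0],[0,0,0],[0,0,0],[0,0,0],[0,0,-0.2],[0,0,-0.5],[0,0,-0.8],[0,0,-1],[0,0,-1],[0,0,-1]],"dr":[[0,0,0],[0,0,0],[0,0,0],[0,0,0],[0,0,0],[0,0,0],[0,0,0],[0,0,0],[0,0,0],[0,0,0],[0,0,0],[0,0,0]],"gripper":[0,0,0,0,0,0,0,0,0,0,0,0]}' 40
python3 - <<'E'
from h import *
s=bot.sense();print(s['tcp_pos'],s['orientation'])
print(find((.4705,.2216),.092,0,"wrist"),find((.4705,.2216),.092,0,"top"))
print(plan([.4705,.2216,.055],87.3))
E
```

```text
time: 11.83
tcp_pos: [0.6087, 0.0338, 0.0384]
orientation: [-179.9, 0.0, 87.3]
contact_force: [0.0, -0.3, -2.7]
grip_width: 0.0384
finger_force: 41.4
time: 12.83
tcp_pos: [0.6113, 0.034, 0.1617]
orientation: [179.7, -0.0, 87.3]
contact_force: [-0.3, -0.7, -1.1]
grip_width: 0.0856
finger_force: 0.0
[0.61132472 0.03401448 0.16166022] [ 1.79726762e+02 -5.34694126e-03  8.72706650e+01]
None (array([0.4697, 0.2218]), 0.0915, 36, array([0.4697, 0.2217]))
(array([ 1.513, -1.224,  0.862]), array([-0.0003,  0.0001, -0.0001]))
```

```bash
python3 -m creep '{"offset":[[0.25,-0.25,0],[0.5,-0.5,0],[0.75,-0.75,0],[1,-1,0],[1,-1,0]],"dr":[[0,0,0],[0,0,0],[0,0,0],[0,0,0],[0,0,0]],"gripper":[0,0,0,0,0]}' 40
python3 -m creep '{"offset":[[0.25,-0.1,0],[0.513,-0.22,0.1],[0.513,-0.22,0.25],[0.513,-0.22,0.25],[0.513,-0.22,0.25],[0.513,-0.22,0.25]],"dr":[[0,0,0],[0,0,0],[0,0,0],[0,0,0],[0,0,0],[0,0,0]],"gripper":[0,0,0,0,0,0]}' 40
python3 - <<'E'
from h import *
s=bot.sense();print(s['tcp_pos'],s['orientation'],plan([.4705,.2216,.055],87.36))
E
```

```text
time: 13.35
tcp_pos: [0.4872, 0.1668, 0.1574]
orientation: [-179.6, -0.1, 88.0]
contact_force: [-0.9, 1.2, 0.5]
grip_width: 0.0856
finger_force: 0.0
time: 13.85
tcp_pos: [0.472, 0.2208, 0.1285]
orientation: [-179.9, 0.1, 87.2]
contact_force: [0.1, -0.9, 0.5]
grip_width: 0.0855
finger_force: 0.0
[0.47202552 0.220814   0.12845657] [-1.79900038e+02  5.76282377e-02  8.72007059e+01] (array([ 0.007, -0.012,  0.612]), array([-0.0003,  0.0002, -0.0004]))
```

```bash
python3 -m creep '{"offset":[[0.007,-0.012,0.2],[0.007,-0.012,0.4],[0.007,-0.012,0.61],[0.007,-0.012,0.61],[0.007,-0.012,0.61],[0.007,-0.012,0.61],[0.007,-0.012,0.61],[0.007,-0.012,0.61],[0.007,-0.012,0.61],[0.007,-0.012,0.61],[0.007,-0.012,0.61],[0.007,-0.012,0.61]],"dr":[[0,0,0],[0,0,0],[0,0,0],[0,0,0],[0,0,0],[0,0,0],[0,0,0],[0,0,0],[0,0,0],[0,0,0],[0,0,0],[0,0,0]],"gripper":[0,0,0,0,0,255,255,255,255,255,255,255]}' 40
python3 -m creep '{"offset":[[0,0,-0.25],[0,0,-0.5],[0,0,-0.5],[-0.29,0.3,-0.5],[-0.58,0.6,-0.5],[-0.874,0.9,-0.5],[-0.874,1,-0.5],[-0.874,1,-0.5],[-0.874,1,-0.5]],"dr":[[0,0,0],[0,0,0],[0,0,0],[0,0,0],[0,0,0],[0,0,0],[0,0,0],[0,0,0],[0,0,0]],"gripper":[255,255,255,255,255,255,255,255,255]}' 40
python3 -m creep '{"offset":[[0,0.21,0],[0,0.21,0],[0,0.21,0],[0,0.21,0]],"dr":[[0,0,0],[0,0,0],[0,0,0],[0,0,0]],"gripper":[255,255,255,255]}' 40
python3 -c "
from h import *
s=bot.sense();print(s['tcp_pos'],s['orientation'],plan([.6115,.110,.0635],87.36))"
```

```text
time: 14.85
tcp_pos: [0.4712, 0.2236, 0.0576]
orientation: [179.9, -0.0, 87.3]
contact_force: [-3.1, -0.6, 6.4]
grip_width: 0.0387
finger_force: 39.5
time: 15.6
tcp_pos: [0.5873, 0.1086, 0.115]
orientation: [-180.0, 0.1, 86.9]
contact_force: [-1.1, 0.9, -2.6]
grip_width: 0.0388
finger_force: 41.8
time: 15.93
tcp_pos: [0.609, 0.1127, 0.1154]
orientation: [-179.9, -0.0, 87.4]
contact_force: [-0.8, -0.1, -1.8]
grip_width: 0.0386
finger_force: 42.0
[0.60899419 0.11267558 0.11542691] [-1.79867917e+02 -1.52393176e-02  8.73980535e+01] (array([-0.021,  0.023,  0.433]), array([-0.0004, -0.    ,  0.0001]))
```

```bash
python3 -m creep '{"offset":[[-0.006,0.02,0.1],[-0.006,0.02,0.2],[-0.006,0.02,0.28],[-0.006,0.02,0.34],[-0.006,0.02,0.38],[-0.006,0.02,0.41],[-0.006,0.02,0.41]],"dr":[[0,0,0],[0,0,0],[0,0,0],[0,0,0],[0,0,0],[0,0,0],[0,0,0]],"gripper":[255,255,255,255,255,255,255]}' 40
python3 -m creep '{"offset":[[0,0,0],[0,0,0],[0,0,0],[0,0,0],[0,0,0],[0,0,0],[0,0,-0.2],[0,0,-0.5],[0,0,-0.8],[0,0,-1],[0,0,-1],[0,0,-1]],"dr":[[0,0,0],[0,0,0],[0,0,0],[0,0,0],[0,0,0],[0,0,0],[0,0,0],[0,0,0],[0,0,0],[0,0,0],[0,0,0],[0,0,0]],"gripper":[0,0,0,0,0,0,0,0,0,0,0,0]}' 40
python3 -m creep '{"offset":[[-0.3,-0.3,-0.3],[-0.6,-0.5,-0.3],[-0.9,-0.5,-0.3],[-0.9,-0.5,-0.3],[-0.9,-0.5,-0.3],[-0.9,-0.5,-0.3]],"dr":[[0,0,0],[0,0,0],[0,0,0],[0,0,0],[0,0,0],[0,0,0]],"gripper":[128,255,255,255,255,255]}' 40
python3 - <<'E'
from h import *
s=bot.sense();print(s['tcp_pos'],s['orientation'])
for a in(((.6115,.110),.092),((.608,.034),.06),((.6045,-.042),.076)):print(find(*a,.008,r=.03),find(*a,.008,"top",r=.03))
p,d=vision.capture("wrist");cv2.imwrite("pics/w3.png",p[:,:,::-1])
print(plan([.5665,-.1143,.12],87.3))
E
```

```text
time: 16.52
tcp_pos: [0.6127, 0.1107, 0.0665]
orientation: [-179.9, -0.0, 87.3]
contact_force: [1.0, 0.1, -2.0]
grip_width: 0.0388
finger_force: 42.0
time: 17.52
tcp_pos: [0.6146, 0.111, 0.1893]
orientation: [179.7, -0.0, 87.3]
contact_force: [0.2, 0.9, 0.6]
grip_width: 0.0859
finger_force: 0.0
time: 18.02
tcp_pos: [0.547, 0.0039, 0.2213]
orientation: [-179.9, 0.0, 87.1]
contact_force: [0.6, 0.7, 0.0]
grip_width: 0.0122
finger_force: 0.0
[0.54699475 0.00387194 0.22134526] [-1.79850276e+02  5.86953801e-03  8.70844156e+01]
(array([0.6118, 0.111 ]), 0.1017, 1010, array([0.6121, 0.111 ])) (array([0.611 , 0.1098]), 0.1008, 32, array([0.6115, 0.1096]))
(array([0.5965, 0.0006]), 0.3009, 2226, array([0.596 , 0.0149])) (array([0.6083, 0.0335]), 0.0686, 20, array([0.6073, 0.0412]))
(array([ 0.6053, -0.0421]), 0.0852, 683, array([ 0.6056, -0.0428])) (array([ 0.5713, -0.0148]), 0.5714, 3, array([ 0.5869, -0.0217]))
(array([-1.004,  0.199,  0.855]), array([-0.    , -0.0001,  0.0003]))
```

View pics/w3.png

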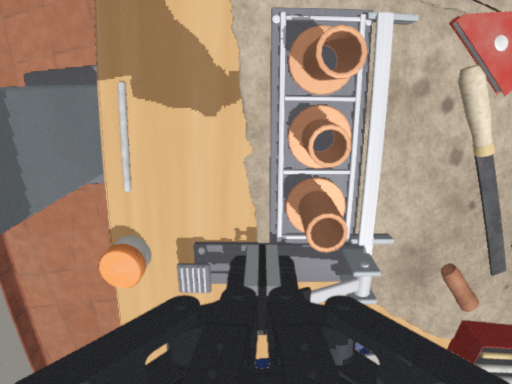

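All three are seated, at the right heights. Next is the lever press with the gripper shut.

```bash
python3 -m creep '{"offset":[[-0.3,0.1,0],[-0.6,0.19,0],[-0.9,0.19,0.2],[-1,0.19,0.5],[-1,0.19,0.8],[-1,0.19,0.85],[-1,0.19,0.85],[-1,0.19,0.85]],"dr":[[0,0,0],[0,0,0],[0,0,0],[0,0,0],[0,0,0],[0,0,0],[0,0,0],[0,0,0]],"gripper":[255,255,255,255,255,255,255,255]}' 40
python3 -m creep '{"offset":[[0,0,0.1],[0,0,0.2],[0,0,0.25],[0,0,0.3],[0,0,0.35],[0,0,0.4],[0,0,0.45],[0,0,0.45]],"dr":[[0,0,0],[0,0,0],[0,0,0],[0,0,0],[0,0,0],[0,0,0],[0,0,0],[0,0,0]],"gripper":[255,255,255,255,255,255,255,255]}' 40
python3 -c "
from h import *
s=bot.sense();print(s['tcp_pos'],s['orientation'],s['grip_width'])"
```

```text
time: 19.03
tcp_pos: [0.5661, -0.1136, 0.1219]
orientation: [179.9, -0.1, 87.4]
contact_force: [0.8, -0.5, 0.3]
grip_width: -0.0002
finger_force: 0.0
time: 19.7
tcp_pos: [0.5646, -0.1151, 0.0673]
orientation: [-179.9, 0.0, 87.3]
contact_force: [-2.4, 0.9, 7.6]
grip_width: -0.0
finger_force: 3.4
[ 0.56455916 -0.11505373  0.06731669] [-1.79889438e+02  4.13854544e-02  8.73150751e+01] -1.1201710691275578e-05
```

Contact at 7.6 N, as expected. I continue to about z = 0.050.

```bash
python3 -m creep '{"offset":[[0,0,0.04],[0,0,0.08],[0,0,0.11],[0,0,0.13],[0,0,0.145],[0,0,0.145],[0,0,0.145]],"dr":[[0,0,0],[0,0,0],[0,0,0],[0,0,0],[0,0,0],[0,0,0],[0,0,0]],"gripper":[255,255,255,255,255,255,255]}' 40
```

```text
time: 20.28
tcp_pos: [0.5644, -0.1151, 0.0509]
orientation: [-179.9, 0.1, 87.3]
contact_force: [-4.7, 0.5, 11.0]
grip_width: 0.0001
finger_force: 5.6
```

```bash
python3 -m creep '{"offset":[[0,0,0.015],[0,0,0.03],[0,0,0.03],[0,0,0.03]],"dr":[[0,0,0],[0,0,0],[0,0,0],[0,0,0]],"gripper":[255,255,255,255]}' 40
python3 -m creep '{"offset":[[0,0,-0.05],[0,0,-0.1],[0,0,-0.15],[0,0,-0.3],[0,0,-0.5],[0,0,-0.8],[0,0,-1],[0,0,-1],[0,0,-1],[0,0,-1]],"dr":[[0,0,0],[0,0,0],[0,0,0],[0,0,0],[0,0,0],[0,0,0],[0,0,0],[0,0,0],[0,0,0],[0,0,0]],"gripper":[255,255,255,255,255,255,255,255,255,255]}' 40
python3 -m creep '{"offset":[[0.2,0,0],[0.5,0,0],[0.8,0,-0.4],[0.8,0,-0.4],[0.8,0,-0.4],[0.8,0,-0.4]],"dr":[[0,0,0],[0,0,0],[0,0,0],[0,0,0],[0,0,0],[0,0,0]],"gripper":[0,0,0,0,0,0]}' 40
python3 - <<'E'
from h import *
p,d=vision.capture("wrist");cv2.imwrite("pics/w4.png",p[:,:,::-1]);P=cloud("wrist",d)
m=P.reshape(-1,3);q=m[np.hypot(m[:,0]-.559,m[:,1]+.114)<.012];print("pad z",np.nanmedian(q[:,2]))
s=bot.sense();print(s['tcp_pos'],s['orientation'])
np.set_printoptions(precision=4,suppress=True)
t=cloud("top").reshape(-1,3);t=t[(t[:,2]>.19)&(np.hypot(t[:,0]-.44,t[:,1]+.243)<.03)&(t[:,2]<.22)];print("brush top",(t.min(0)+t.max(0))/2,t.mean(0))
print(plan([.441,-.243,.28],87.3))
E
```

```text
time: 20.62
tcp_pos: [0.5646, -0.1151, 0.0503]
orientation: [-179.8, 0.2, 87.3]
contact_force: [-12.2, 1.8, 27.3]
grip_width: 0.0
finger_force: 14.1
time: 21.45
tcp_pos: [0.5645, -0.1156, 0.1651]
orientation: [-179.9, 0.0, 87.3]
contact_force: [0.0, 0.4, -0.3]
grip_width: 0.0
finger_force: 0.0
time: 21.95
tcp_pos: [0.5693, -0.0186, 0.2131]
orientation: [-179.9, 0.0, 87.4]
contact_force: [-0.6, -1.2, -0.9]
grip_width: 0.0725
finger_force: 0.0
pad z 0.05774669271543703
[ 0.56852601 -0.02044459  0.21199746] [-1.79820848e+02  4.81328887e-02  8.72743363e+01]
brush top [ 0.4415 -0.2449  0.2011] [ 0.4407 -0.2439  0.2013]
(array([-1.897, -0.97 , -0.565]), array([-0.0007,  0.0001, -0.0003]))
```

View pics/w4.png

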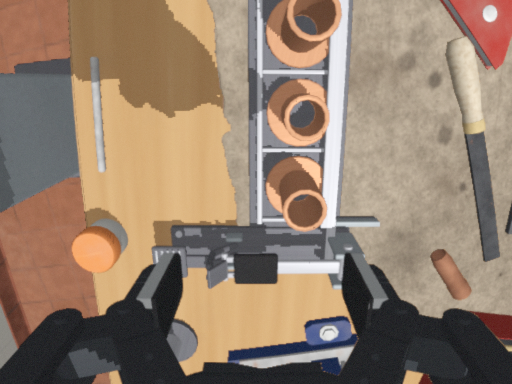

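The lever is latched (pad z = 58 mm) and the bar covers the flanges. Next I fetch the brush.

```bash
python3 -m creep '{"offset":[[0,0,-0.3],[-0.3,-0.15,-0.565],[-0.6,-0.3,-0.565],[-0.9,-0.45,-0.565],[-1,-0.5,-0.565],[-1,-0.5,-0.565]],"dr":[[0,0,0],[0,0,0],[0,0,0],[0,0,0],[0,0,0],[0,0,0]],"gripper":[0,0,0,0,0,0]}' 40
python3 -m creep '{"offset":[[-0.3,-0.15,0],[-0.6,-0.3,0],[-0.8,-0.4,0],[-0.9,-0.47,0],[-0.9,-0.47,0],[-0.9,-0.47,0]],"dr":[[0,0,0],[0,0,0],[0,0,0],[0,0,0],[0,0,0],[0,0,0]],"gripper":[0,0,0,0,0,0]}' 40
python3 - <<'E'
from h import *
np.set_printoptions(precision=4,suppress=True)
s=bot.sense();print(s['tcp_pos'],s['orientation'])
t=cloud("wrist").reshape(-1,3);t=t[(np.hypot(t[:,0]-.441,t[:,1]+.244)<.04)]
for z in(.2,.15,.07):
  q=t[abs(t[:,2]-z)<.012]; print(z,len(q),(q.min(0)+q.max(0))/2 if len(q) else 0, q.max(0)-q.min(0) if len(q) else 0)
print(plan([.441,-.244,.161],87.36))
E
```

```text
time: 22.55
tcp_pos: [0.4995, -0.1458, 0.2794]
orientation: [-179.7, 0.2, 86.4]
contact_force: [-0.5, -1.5, 0.4]
grip_width: 0.0855
finger_force: 0.0
time: 23.05
tcp_pos: [0.4414, -0.2424, 0.2802]
orientation: [-179.9, -0.1, 87.1]
contact_force: [0.3, 0.8, -0.1]
grip_width: 0.0854
finger_force: 0.0
[ 0.4414 -0.2424  0.2802] [-179.8846   -0.1219   87.0754]
0.2 575 [ 0.4436 -0.2434  0.1985] [0.0173 0.0163 0.0208]
0.15 76 [ 0.4432 -0.24    0.1551] [0.0175 0.0092 0.0133]
0.07 936 [ 0.4433 -0.2431  0.0699] [0.0406 0.0387 0.0235]
(array([-0.028, -0.01 ,  0.996]), array([-0.0002, -0.0003, -0.0003]))
```

```bash
python3 -m creep '{"offset":[[-0.01,0.01,0.25],[-0.01,0.01,0.5],[-0.01,0.01,0.75],[-0.01,0.01,0.98],[-0.01,0.01,0.98],[-0.01,0.01,0.98],[-0.01,0.01,0.98],[-0.01,0.01,0.98],[-0.01,0.01,0.98],[-0.01,0.01,0.98],[-0.01,0.01,0.98],[-0.01,0.01,0.98]],"dr":[[0,0,0],[0,0,0],[0,0,0],[0,0,0],[0,0,0],[0,0,0],[0,0,0],[0,0,0],[0,0,0],[0,0,0],[0,0,0],[0,0,0]],"gripper":[0,0,0,0,0,0,255,255,255,255,255,255]}' 50
python3 -m creep '{"offset":[[0,0,0],[0,0,0]],"dr":[[0,0,0],[0,0,0]],"gripper":[255,255]}' 50
python3 -m creep '{"offset":[[0,0,-0.2],[0,0,-0.5],[0,0,-0.8],[0,0,-1],[0,0,-1],[0,0,-1],[0,0,-1],[0,0,-1]],"dr":[[0,0,0],[0,0,0],[0,0,0],[0,0,0],[0,0,0],[0,0,0],[0,0,0],[0,0,0]],"gripper":[255,255,255,255,255,255,255,255]}' 50
python3 - <<'E'
from h import *
np.set_printoptions(precision=4,suppress=True)
s=bot.sense();print(s['tcp_pos'],s['orientation'])
p,d=vision.capture("scene");np.savez("s2.npz",p=p,d=d);cv2.imwrite("pics/s2.png",cv2.resize(p[80:240,240:440,::-1],None,fx=3.5,fy=3.5))
E
```

```text
time: 24.1
tcp_pos: [0.4437, -0.2435, 0.165]
orientation: [-180.0, 0.1, 87.3]
contact_force: [-1.8, 0.4, 4.3]
grip_width: 0.017
finger_force: 48.6
time: 24.27
tcp_pos: [0.4436, -0.2436, 0.165]
orientation: [-180.0, 0.1, 87.3]
contact_force: [-1.2, 0.8, 4.8]
grip_width: 0.0169
finger_force: 48.7
time: 24.93
tcp_pos: [0.4424, -0.2426, 0.2821]
orientation: [-179.8, -0.1, 87.3]
contact_force: [-0.1, 0.4, -1.2]
grip_width: 0.0164
finger_force: 49.2
[ 0.4424 -0.2426  0.2821] [-179.8178   -0.1053   87.2699]
```

View pics/s2.png

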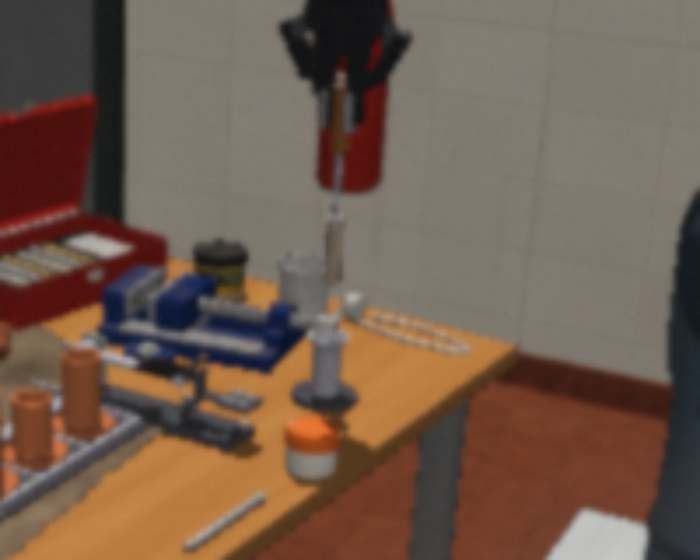

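The brush is held nearly vertical, with its tip at crop (334,280). I measure its tilt from the depth.

```bash
python3 - <<'E'
from h import *
np.set_printoptions(precision=4,suppress=True)
P=cloud("scene",np.load("s2.npz")["d"]).reshape(-1,3); t=P[np.hypot(P[:,0]-.4424,P[:,1]+.2426)<.03]
for a,b in((.12,.14),(.14,.16),(.16,.19),(.255,.275),(.27,.29)):
  q=t[(t[:,2]>a)&(t[:,2]<b)];print(a,len(q),np.median(q,0))
print("zmin",t[t[:,2]>.1][:,2].min())
print(plan([.6115,.110,.2821],87.36))
E
```

```text
0.12 16 [ 0.4375 -0.2392  0.1337]
0.14 29 [ 0.4385 -0.2385  0.1505]
0.16 39 [ 0.4398 -0.2396  0.1743]
0.255 28 [ 0.4389 -0.2389  0.2661]
0.27 41 [ 0.4405 -0.2376  0.2834]
zmin 0.1276264631908729
(array([3.002, 1.268, 0.001]), array([-0.0005, -0.0003, -0.0002]))
```

```bash
for i in 1 2 3; do python3 -m creep '{"offset":[[0.25,0.1,0],[0.5,0.21,0],[0.75,0.32,0],[1,0.422,0],[1,0.422,0]],"dr":[[0,0,0],[0,0,0],[0,0,0],[0,0,0],[0,0,0]],"gripper":[255,255,255,255,255]}' 50|tail -5|head -1; done
python3 -m creep '{"offset":[[0,0,0],[0,0,0],[0,0,0]],"dr":[[0,0,0],[0,0,0],[0,0,0]],"gripper":[255,255,255]}' 50
python3 - <<'E'
from h import *
np.set_printoptions(precision=4,suppress=True)
s=bot.sense();print(s['tcp_pos'],s['orientation'],plan([.6115,.110,.169],87.36))
P=cloud("scene").reshape(-1,3); c=s['tcp_pos'];t=P[np.hypot(P[:,0]-c[0],P[:,1]-c[1])<.02]
for a,b in((.13,.15),(.15,.18),(.255,.275),(.27,.29)):
  q=t[(t[:,2]>a)&(t[:,2]<b)];print(a,len(q),np.median(q,0)-c)
E
```

```text
tcp_pos: [0.502, -0.1163, 0.2833]
tcp_pos: [0.5571, 0.0012, 0.2833]
tcp_pos: [0.6121, 0.1184, 0.2828]
time: 26.48
tcp_pos: [0.6123, 0.1069, 0.283]
orientation: [-179.9, 0.1, 87.1]
contact_force: [-0.4, -1.1, -0.5]
grip_width: 0.0166
finger_force: 49.2
[0.6123 0.1069 0.283 ] [-179.9052    0.1014   87.1377] (array([ 0.027, -0.006,  0.95 ]), array([-0.0003,  0.0003, -0.0006]))
0.13 30 [-0.0042  0.0038 -0.1434]
0.15 48 [-0.0051  0.0037 -0.1166]
0.255 29 [-0.0025  0.004  -0.0159]
0.27 49 [-0.003   0.0059 -0.    ]
```

```bash
python3 -m creep '{"offset":[[0.02,0.005,0.05],[0.022,0.005,0.15],[0.022,0.005,0.3],[0.022,0.005,0.45],[0.022,0.005,0.6],[0.022,0.005,0.75],[0.022,0.005,0.85],[0.022,0.005,0.92],[0.022,0.005,0.945],[0.022,0.005,0.945],[0.022,0.005,0.945]],"dr":[[0,0,0],[0,0,0],[0,0,0],[0,0,0],[0,0,0],[0,0,0],[0,0,0],[0,0,0],[0,0,0],[0,0,0],[0,0,0]],"gripper":[255,255,255,255,255,255,255,255,255,255,255]}' 50
```

```text
time: 27.45
tcp_pos: [0.6139, 0.1122, 0.1714]
orientation: [179.9, -0.0, 87.3]
contact_force: [-0.7, -0.0, -0.2]
grip_width: 0.0168
finger_force: 49.3
```

```bash
python3 -m creep '{"offset":[[0,0,0.015],[0,0,0.025],[0,0,0.03],[0,0,0.03]],"dr":[[0,0,0],[0,0,0],[0,0,0],[0,0,0]],"gripper":[255,255,255,255]}' 50
```

```text
time: 27.78
tcp_pos: [0.6144, 0.1124, 0.1691]
orientation: [179.8, -0.0, 87.3]
contact_force: [-1.2, -1.1, 4.8]
grip_width: 0.0169
finger_force: 50.0
```

```bash
python3 -m creep '{"offset":[[0,-0.015,-0.1],[0,-0.015,-0.25],[0,-0.015,-0.4],[0,-0.015,-0.55],[0,-0.015,-0.66],[0,-0.015,-0.71],[0,-0.015,-0.71],[0,-0.015,-0.71]],"dr":[[0,0,0],[0,0,0],[0,0,0],[0,0,0],[0,0,0],[0,0,0],[0,0,0],[0,0,0]],"gripper":[255,255,255,255,255,255,255,255]}' 50
python3 -m creep '{"offset":[[0,0,0.1],[0,0,0.25],[0,0,0.4],[0,0,0.55],[0,0,0.66],[0,0,0.7],[0,0,0.71],[0,0,0.71],[0,0,0.71]],"dr":[[0,0,0],[0,0,0],[0,0,0],[0,0,0],[0,0,0],[0,0,0],[0,0,0],[0,0,0],[0,0,0]],"gripper":[255,255,255,255,255,255,255,255,255]}' 50
```

```text
time: 28.45
tcp_pos: [0.6113, 0.1118, 0.2521]
orientation: [-180.0, 0.0, 87.3]
contact_force: [0.4, 0.9, -0.2]
grip_width: 0.0168
finger_force: 49.2
time: 29.2
tcp_pos: [0.6106, 0.1126, 0.1685]
orientation: [-179.8, 0.1, 87.3]
contact_force: [-3.5, -0.2, 11.6]
grip_width: 0.017
finger_force: 52.5
```

```bash
python3 -m creep '{"offset":[[0,0,-0.15],[0,0,-0.4],[0,0,-0.65],[0,0,-0.9],[0,0,-0.95],[0,0,-0.95],[-0.3,0,-0.95],[-0.6,0,-0.95],[-0.9,0.01,-0.95],[-1,0.01,-0.95],[-1,0.01,-0.95]],"dr":[[0,0,0],[0,0,0],[0,0,0],[0,0,0],[0,0,0],[0,0,0],[0,0,0],[0,0,0],[0,0,0],[0,0,0],[0,0,0]],"gripper":[255,255,255,255,255,255,255,255,255,255,255]}' 50
python3 -m creep '{"offset":[[-0.15,0,0.1],[-0.29,0,0.2],[-0.29,0,0.2],[-0.29,0,0.2],[-0.29,0,0.2]],"dr":[[0,0,0],[0,0,0],[0,0,0],[0,0,0],[0,0,0]],"gripper":[255,255,255,255,255]}' 50
python3 - <<'E'
from h import *
np.set_printoptions(precision=4,suppress=True)
s=bot.sense();print(s['tcp_pos'],s['orientation'],plan([.6053,-.042,.169],87.36))
P=cloud("scene").reshape(-1,3); c=s['tcp_pos'];t=P[np.hypot(P[:,0]-c[0],P[:,1]-c[1])<.02]-c
for a,b in((-.15,-.13),(-.13,-.1),(-.03,-.01),(-.01,.01)):
  q=t[(t[:,2]>a)&(t[:,2]<b)];print(a,len(q),np.median(q,0))
E
```

```text
time: 30.12
tcp_pos: [0.6057, -0.0159, 0.2773]
orientation: [-179.7, 0.2, 86.7]
contact_force: [-0.5, -0.7, -0.8]
grip_width: 0.0165
finger_force: 50.0
time: 30.53
tcp_pos: [0.605, -0.0415, 0.2564]
orientation: [-179.9, -0.1, 87.3]
contact_force: [-0.7, 0.2, -0.1]
grip_width: 0.0164
finger_force: 50.0
[ 0.605  -0.0415  0.2564] [-179.925    -0.0836   87.3255] (array([-0.005,  0.004,  0.728]), array([-0.0002, -0.0002, -0.0001]))
-0.15 28 [-0.004   0.0034 -0.1398]
-0.13 41 [-0.0035  0.0032 -0.1167]
-0.03 21 [-0.0022  0.0024 -0.0173]
-0.01 48 [-0.0016  0.0064  0.0027]
```

```bash
python3 -m creep '{"offset":[[0,0.005,0.05],[0,0.005,0.15],[0,0.005,0.3],[0,0.005,0.45],[0,0.005,0.58],[0,0.005,0.68],[0,0.005,0.74],[0,0.005,0.75],[0,0.005,0.75],[0,0.005,0.75]],"dr":[[0,0,0],[0,0,0],[0,0,0],[0,0,0],[0,0,0],[0,0,0],[0,0,0],[0,0,0],[0,0,0],[0,0,0]],"gripper":[255,255,255,255,255,255,255,255,255,255]}' 50
python3 -m creep '{"offset":[[0,0,-0.1],[0,0,-0.25],[0,0,-0.4],[0,0,-0.5],[0,0,-0.58],[0,0,-0.595],[0,0,-0.595],[0,0,-0.595]],"dr":[[0,0,0],[0,0,0],[0,0,0],[0,0,0],[0,0,0],[0,0,0],[0,0,0],[0,0,0]],"gripper":[255,255,255,255,255,255,255,255]}' 50
python3 -m creep '{"offset":[[0,0,0.1],[0,0,0.25],[0,0,0.4],[0,0,0.52],[0,0,0.57],[0,0,0.59],[0,0,0.59],[0,0,0.59]],"dr":[[0,0,0],[0,0,0],[0,0,0],[0,0,0],[0,0,0],[0,0,0],[0,0,0],[0,0,0]],"gripper":[255,255,255,255,255,255,255,255]}' 50
```

```text
time: 31.42
tcp_pos: [0.6056, -0.042, 0.1686]
orientation: [-179.9, 0.0, 87.3]
contact_force: [-3.2, 0.6, 5.2]
grip_width: 0.0165
finger_force: 51.6
time: 32.08
tcp_pos: [0.6054, -0.0429, 0.2377]
orientation: [-179.9, 0.0, 87.3]
contact_force: [-0.2, -0.2, -0.9]
grip_width: 0.0166
finger_force: 50.0
time: 32.75
tcp_pos: [0.6048, -0.0425, 0.1685]
orientation: [-179.8, 0.1, 87.3]
contact_force: [-3.0, -1.3, 9.4]
grip_width: 0.0167
finger_force: 52.1
```

```bash
python3 -m creep '{"offset":[[0,0,-0.15],[0,0,-0.4],[0,0,-0.65],[0,0,-0.76],[0,0,-0.76],[0.2,0,-0.76],[0.45,0,-0.76],[0.635,0,-0.76],[0.635,0,-0.76],[0.635,0,-0.76],[0.635,0,-0.76]],"dr":[[0,0,0],[0,0,0],[0,0,0],[0,0,0],[0,0,0],[0,0,0],[0,0,0],[0,0,0],[0,0,0],[0,0,0],[0,0,0]],"gripper":[255,255,255,255,255,255,255,255,255,255,255]}' 50
python3 - <<'E'
from h import *
s=bot.sense();print(s['tcp_pos'],s['orientation'],plan([.609,.0335,.1685],87.36))
E
```

```text
time: 33.67
tcp_pos: [0.6086, 0.0324, 0.2567]
orientation: [-179.8, 0.1, 87.3]
contact_force: [0.6, -0.5, -0.8]
grip_width: 0.0166
finger_force: 50.0
[0.60864034 0.03238723 0.25670959] [-1.79820566e+02  7.47564831e-02  8.72762881e+01] (array([0.01 , 0.005, 0.735]), array([-0.0005,  0.0002, -0.0002]))
```

Short: the mouth is at 0.068, so the TCP goes to 0.223.

```bash
python3 -m creep '{"offset":[[0.01,0.005,0.05],[0.01,0.005,0.15],[0.01,0.005,0.3],[0.01,0.005,0.45],[0.01,0.005,0.58],[0.01,0.005,0.68],[0.01,0.005,0.735],[0.01,0.005,0.75],[0.01,0.005,0.75],[0.01,0.005,0.75]],"dr":[[0,0,0],[0,0,0],[0,0,0],[0,0,0],[0,0,0],[0,0,0],[0,0,0],[0,0,0],[0,0,0],[0,0,0]],"gripper":[255,255,255,255,255,255,255,255,255,255]}' 50
python3 -m creep '{"offset":[[0,0,-0.1],[0,0,-0.25],[0,0,-0.36],[0,0,-0.43],[0,0,-0.46],[0,0,-0.46],[0,0,-0.46]],"dr":[[0,0,0],[0,0,0],[0,0,0],[0,0,0],[0,0,0],[0,0,0],[0,0,0]],"gripper":[255,255,255,255,255,255,255]}' 50
python3 -m creep '{"offset":[[0,0,0.1],[0,0,0.25],[0,0,0.36],[0,0,0.43],[0,0,0.455],[0,0,0.455],[0,0,0.455]],"dr":[[0,0,0],[0,0,0],[0,0,0],[0,0,0],[0,0,0],[0,0,0],[0,0,0]],"gripper":[255,255,255,255,255,255,255]}' 50
```

```text
time: 34.5
tcp_pos: [0.6105, 0.0342, 0.1688]
orientation: [180.0, -0.0, 87.2]
contact_force: [0.2, -0.1, -0.8]
grip_width: 0.0166
finger_force: 50.1
time: 35.08
tcp_pos: [0.61, 0.0344, 0.224]
orientation: [-180.0, 0.0, 87.3]
contact_force: [0.2, 0.4, -0.6]
grip_width: 0.0168
finger_force: 50.0
time: 35.67
tcp_pos: [0.6096, 0.0347, 0.1687]
orientation: [-179.9, -0.0, 87.3]
contact_force: [-0.3, -0.5, 0.2]
grip_width: 0.0168
finger_force: 50.1
```

```bash
python3 -m creep '{"offset":[[0,0,-0.15],[0,0,-0.4],[0,0,-0.65],[0,0,-0.9],[0,0,-1],[0,0,-1],[0,0,-1]],"dr":[[0,0,0],[0,0,0],[0,0,0],[0,0,0],[0,0,0],[0,0,0],[0,0,0]],"gripper":[255,255,255,255,255,255,255]}' 50
for i in 1 2 3; do python3 -m creep '{"offset":[[-0.2,-0.1,0],[-0.4,-0.21,0],[-0.6,-0.32,0],[-0.793,-0.425,0],[-0.793,-0.425,0]],"dr":[[0,0,0],[0,0,0],[0,0,0],[0,0,0],[0,0,0]],"gripper":[255,255,255,255,255]}' 50|tail -5|head -1; done
python3 -m creep '{"offset":[[0,0,0],[0,0,0],[0,0,0]],"dr":[[0,0,0],[0,0,0],[0,0,0]],"gripper":[255,255,255]}' 50
python3 - <<'E'
from h import *
np.set_printoptions(precision=4,suppress=True)
s=bot.sense();print(s['tcp_pos'],s['orientation'],plan([.4435,-.2433,.165],87.36))
P=cloud("scene").reshape(-1,3); c=s['tcp_pos'];t=P[np.hypot(P[:,0]-c[0],P[:,1]-c[1])<.02]-c
for a,b in((-.152,-.13),(-.13,-.1),(-.03,-.01),(-.01,.01)):
  q=t[(t[:,2]>a)&(t[:,2]<b)];print(a,len(q),np.median(q,0))
print(t[t[:,2]>-.18][:,2].min())
E
```

```text
time: 36.25
tcp_pos: [0.6102, 0.0345, 0.2889]
orientation: [180.0, 0.0, 87.3]
contact_force: [0.3, -0.8, 0.0]
grip_width: 0.0165
finger_force: 50.1
tcp_pos: [0.5504, -0.066, 0.2854]
tcp_pos: [0.4944, -0.1576, 0.286]
tcp_pos: [0.4388, -0.2493, 0.2865]
time: 37.75
tcp_pos: [0.4443, -0.2414, 0.2885]
orientation: [-179.9, -0.1, 87.4]
contact_force: [-0.3, 0.3, -0.5]
grip_width: 0.0164
finger_force: 50.1
[ 0.4443 -0.2414  0.2885] [-179.9424   -0.1013   87.4424] (array([-0.018, -0.005,  1.029]), array([-0.0002, -0.0003,  0.0002]))
-0.152 30 [-0.0017  0.0037 -0.1403]
-0.13 40 [-0.005   0.0043 -0.1136]
-0.03 25 [-0.0035  0.0022 -0.0173]
-0.01 47 [-0.002   0.0058  0.0023]
-0.15376222900741793
```

```bash
python3 -m creep '{"offset":[[-0.016,-0.005,0.15],[-0.016,-0.005,0.3],[-0.016,-0.005,0.4],[-0.016,-0.005,0.5],[-0.016,-0.005,0.57],[-0.016,-0.005,0.64],[-0.016,-0.005,0.71],[-0.016,-0.005,0.78],[-0.016,-0.005,0.8],[-0.016,-0.005,0.8]],"dr":[[0,0,0],[0,0,0],[0,0,0],[0,0,0],[0,0,0],[0,0,0],[0,0,0],[0,0,0],[0,0,0],[0,0,0]],"gripper":[255,255,255,255,255,255,255,255,255,255]}' 50
```

```text
time: 38.63
tcp_pos: [0.4427, -0.2451, 0.1926]
orientation: [-179.9, -0.0, 87.3]
contact_force: [-1.1, 0.6, -0.5]
grip_width: 0.0165
finger_force: 50.0
```

```bash
python3 -m creep '{"offset":[[0.012,0.004,0.06],[0.012,0.004,0.12],[0.012,0.004,0.17],[0.012,0.004,0.21],[0.012,0.004,0.22],[0.012,0.004,0.22]],"dr":[[0,0,0],[0,0,0],[0,0,0],[0,0,0],[0,0,0],[0,0,0]],"gripper":[255,255,255,255,255,255]}' 50
python3 -m creep '{"offset":[[0,0,0],[0,0,0],[0,0,0],[0,0,0],[0,0,0],[0,0,0],[0,0,-0.2],[0,0,-0.5],[0,0,-0.8],[0,0,-1],[0,0,-1],[0,0,-1]],"dr":[[0,0,0],[0,0,0],[0,0,0],[0,0,0],[0,0,0],[0,0,0],[0,0,0],[0,0,0],[0,0,0],[0,0,0],[0,0,0],[0,0,0]],"gripper":[0,0,0,0,0,0,0,0,0,0,0,0]}' 50
python3 - <<'E'
from h import *
np.set_printoptions(precision=4,suppress=True)
s=bot.sense();print(s['tcp_pos'],s['orientation'],plan([.4692,-.1097,.28],87.36))
t=cloud("wrist").reshape(-1,3);t=t[(np.hypot(t[:,0]-.443,t[:,1]+.243)<.04)&(t[:,2]<.22)]
for z in(.2,.07):
  q=t[abs(t[:,2]-z)<.012]; print(z,len(q),(q.min(0)+q.max(0))/2 , q.max(0))
E
```

```text
time: 39.13
tcp_pos: [0.4434, -0.2437, 0.1665]
orientation: [-180.0, -0.0, 87.3]
contact_force: [0.7, -0.4, -0.0]
grip_width: 0.0172
finger_force: 50.0
time: 40.13
tcp_pos: [0.4449, -0.2443, 0.2891]
orientation: [179.8, 0.2, 87.3]
contact_force: [-0.1, 0.1, -0.5]
grip_width: 0.0853
finger_force: 0.0
[ 0.4449 -0.2443  0.2891] [179.7919   0.152   87.2736] (array([1.13 , 0.149, 0.073]), array([ 0.0006,  0.0004, -0.0002]))
0.2 520 [ 0.4412 -0.2449  0.1973] [ 0.45   -0.2361  0.2063]
0.07 847 [ 0.44   -0.2436  0.0697] [ 0.4602 -0.2242  0.0814]
```

```bash
python3 -m creep '{"offset":[[0.25,0.02,0],[0.5,0.05,0],[0.75,0.08,0],[1,0.1,0],[1,0.1,0.2],[1,0.1,0.5],[1,0.1,0.8],[1,0.1,0.8]],"dr":[[0,0,0],[0,0,0],[0,0,0],[0,0,0],[0,0,0],[0,0,0],[0,0,0],[0,0,0]],"gripper":[0,0,255,255,255,255,255,255]}' 40
python3 -m creep '{"offset":[[0.13,0.01,0.2],[0.13,0.01,0.4],[0.13,0.01,0.6],[0.13,0.01,0.8],[0.13,0.01,0.95],[0.13,0.01,0.95],[0.13,0.01,0.95]],"dr":[[0,0,0],[0,0,0],[0,0,0],[0,0,0],[0,0,0],[0,0,0],[0,0,0]],"gripper":[255,255,255,255,255,255,255]}' 40
python3 - <<'E'
from h import *
s=bot.sense();print(s['tcp_pos'],s['orientation'],s['grip_width'],plan([.465,-.1097,.028],87.36))
E
```

```text
time: 40.85
tcp_pos: [0.4537, -0.1227, 0.1828]
orientation: [-179.0, -0.3, 87.3]
contact_force: [-2.8, -0.2, -0.7]
grip_width: 0.0122
finger_force: 0.0
time: 41.43
tcp_pos: [0.4624, -0.1089, 0.0768]
orientation: [-179.8, -0.1, 87.3]
contact_force: [-0.0, -0.5, 0.5]
grip_width: -0.0001
finger_force: 0.0
[ 0.46244241 -0.1088693   0.07675539] [-1.79842769e+02 -6.02836629e-02  8.72671599e+01] -6.98921282243494e-05 (array([-0.006,  0.023,  0.406]), array([-0.0004, -0.0002, -0.0003]))
```

```bash
python3 -m creep '{"offset":[[-0.006,0.023,0.12],[-0.006,0.023,0.22],[-0.006,0.023,0.28],[-0.006,0.023,0.33],[-0.006,0.023,0.37],[-0.006,0.023,0.4],[-0.006,0.023,0.4],[-0.006,0.023,0.4]],"dr":[[0,0,0],[0,0,0],[0,0,0],[0,0,0],[0,0,0],[0,0,0],[0,0,0],[0,0,0]],"gripper":[255,255,255,255,255,255,255,255]}' 40
python3 - <<'E'
from h import *
P=cloud("wrist");m=P.reshape(-1,3)
for cam in("wrist","top"):
  m=cloud(cam).reshape(-1,3);q=m[np.hypot(m[:,0]-.571,m[:,1]+.114)<.012];print(cam,len(q),np.nanmedian(q[:,2]) if len(q) else 0)
E
```

```text
time: 42.1
tcp_pos: [0.4632, -0.11, 0.0283]
orientation: [-179.7, 0.0, 87.3]
contact_force: [-5.8, -0.7, 4.3]
grip_width: 0.0
finger_force: 2.7
wrist 1289 0.011431514109132873
top 39 0.0934596846850313
```

The tab released the lever (pad back at about 93 mm). I withdraw and check the bench.

```bash
python3 -m creep '{"offset":[[0,0,-0.2],[0,0,-0.5],[0,0,-0.8],[0,0,-1],[0,0,-1],[0,0,-1]],"dr":[[0,0,0],[0,0,0],[0,0,0],[0,0,0],[0,0,0],[0,0,0]],"gripper":[255,255,255,255,255,255]}' 40
python3 -m creep '{"offset":[[0.2,0.1,-0.2],[0.45,0.25,-0.4],[0.7,0.4,-0.6],[0.95,0.55,-0.6],[1,0.6,-0.6],[1,0.6,-0.6],[1,0.6,-0.6]],"dr":[[0,0,0],[0,0,0],[0,0,0],[0,0,0],[0,0,0],[0,0,0],[0,0,0]],"gripper":[0,0,0,0,0,0,0]}' 40
python3 - <<'E'
from h import *
s=bot.sense();print(s['tcp_pos'],s['orientation'])
for a in(((.6115,.110),.092),((.608,.034),.06),((.6045,-.042),.076)):print(find(*a,.008,r=.025),find(*a,.008,"top",r=.025))
p,d=vision.capture("wrist");cv2.imwrite("pics/w5.png",p[:,:,::-1])
print(plan([.612,.1105,.13],87.36))
E
```

```text
time: 42.75
tcp_pos: [0.4688, -0.1103, 0.1514]
orientation: [179.6, 0.1, 87.3]
contact_force: [0.0, -0.5, -0.7]
grip_width: 0.0002
finger_force: 0.0
time: 43.33
tcp_pos: [0.5427, 0.0067, 0.2192]
orientation: [-179.8, -0.0, 87.4]
contact_force: [-0.3, 0.1, -0.5]
grip_width: 0.0834
finger_force: 0.0
[0.5426889  0.00669652 0.21924281] [-1.79822127e+02 -1.17995590e-02  8.73673302e+01]
(array([0.6113, 0.1072]), 0.1009, 1011, array([0.612 , 0.1079])) (array([0.6112, 0.1096]), 0.0984, 38, array([0.6106, 0.1096]))
(array([ 0.6108, -0.0039]), 0.2919, 1085, array([0.6051, 0.0125])) (array([0.6087, 0.033 ]), 0.0675, 25, array([0.6089, 0.0391]))
(array([ 0.6055, -0.0417]), 0.0853, 683, array([ 0.606 , -0.0425])) None
(array([0.905, 0.53 , 0.755]), array([-0.0001,  0.0001, -0.0005]))
```

View pics/w5.png

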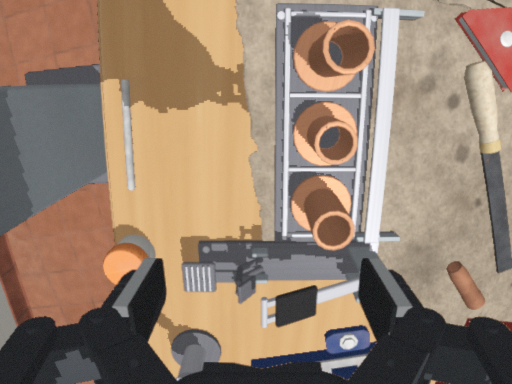

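The lever is up, the bar is back and the shrouds are in place. I pick the tall one.

```bash
python3 -m creep '{"offset":[[0.25,0.15,0],[0.5,0.3,0],[0.75,0.45,0.2],[0.895,0.53,0.5],[0.895,0.53,0.6],[0.895,0.53,0.6],[0.895,0.53,0.6],[0.895,0.53,0.6]],"dr":[[0,0,0],[0,0,0],[0,0,0],[0,0,0],[0,0,0],[0,0,0],[0,0,0],[0,0,0]],"gripper":[0,0,0,0,0,0,0,0]}' 40
python3 - <<'E'
from h import *
s=bot.sense();print(s['tcp_pos'],s['orientation'],plan([.6118,.1095,.067],87.36))
E
```

```text
time: 44.35
tcp_pos: [0.6132, 0.1092, 0.1504]
orientation: [179.9, 0.0, 87.1]
contact_force: [-0.4, -0.1, 1.5]
grip_width: 0.0851
finger_force: 0.0
[0.61315032 0.10917432 0.15038472] [1.79886819e+02 4.47912375e-02 8.71406267e+01] (array([ 0.003, -0.013,  0.695]), array([ 0.0003,  0.0001, -0.0006]))
```

```bash
python3 -m creep '{"offset":[[0.003,-0.01,0.2],[0.003,-0.01,0.4],[0.003,-0.01,0.6],[0.003,-0.01,0.69],[0.003,-0.01,0.69],[0.003,-0.01,0.69],[0.003,-0.01,0.69],[0.003,-0.01,0.69],[0.003,-0.01,0.69],[0.003,-0.01,0.69],[0.003,-0.01,0.69],[0.003,-0.01,0.69]],"dr":[[0,0,0],[0,0,0],[0,0,0],[0,0,0],[0,0,0],[0,0,0],[0,0,0],[0,0,0],[0,0,0],[0,0,0],[0,0,0],[0,0,0]],"gripper":[0,0,0,0,0,255,255,255,255,255,255,255]}' 40
python3 -m creep '{"offset":[[0,0,-0.15],[0,0,-0.35],[0,0,-0.6],[0,0,-0.6],[0,0,-0.6]],"dr":[[0,0,0],[0,0,0],[0,0,0],[0,0,0],[0,0,0]],"gripper":[255,255,255,255,255]}' 40
for i in 1 2 3; do python3 -m creep '{"offset":[[0.2,-0.1,0],[0.4,-0.2,0],[0.6,-0.3,0],[0.72,-0.398,0],[0.72,-0.398,0]],"dr":[[0,0,0],[0,0,0],[0,0,0],[0,0,0],[0,0,0]],"gripper":[255,255,255,255,255]}' 40|tail -5|head -1; done
python3 -m creep '{"offset":[[0,0,0],[0,0,0],[0,0,0]],"dr":[[0,0,0],[0,0,0],[0,0,0]],"gripper":[255,255,255]}'
python3 - <<'E'
from h import *
s=bot.sense();print(s['tcp_pos'],s['orientation'],plan([.481,.375,.067],87.36))
E
```

```text
time: 45.35
tcp_pos: [0.6121, 0.1118, 0.0683]
orientation: [179.9, -0.0, 87.3]
contact_force: [-1.0, -0.5, 6.4]
grip_width: 0.0386
finger_force: 39.9
time: 45.77
tcp_pos: [0.6126, 0.1119, 0.1402]
orientation: [179.7, -0.1, 87.3]
contact_force: [-0.6, -0.7, -3.4]
grip_width: 0.0383
finger_force: 41.0
tcp_pos: [0.5618, 0.2058, 0.1364]
tcp_pos: [0.5185, 0.2934, 0.1368]
tcp_pos: [0.4753, 0.3812, 0.1371]
time: 47.27
tcp_pos: [0.4817, 0.3742, 0.137]
orientation: [-180.0, 0.2, 87.1]
contact_force: [0.2, -0.0, -2.5]
grip_width: 0.0387
finger_force: 41.1
[0.48167267 0.37421308 0.13704586] [-1.79976471e+02  1.58460008e-01  8.70952731e+01] (array([ 0.008, -0.006,  0.584]), array([-0.0001,  0.0004, -0.0007]))
```

```bash
python3 -m creep '{"offset":[[0.005,-0.005,0.12],[0.005,-0.005,0.25],[0.005,-0.005,0.36],[0.005,-0.005,0.45],[0.005,-0.005,0.51],[0.005,-0.005,0.54],[0.005,-0.005,0.54]],"dr":[[0,0,0],[0,0,0],[0,0,0],[0,0,0],[0,0,0],[0,0,0],[0,0,0]],"gripper":[255,255,255,255,255,255,255]}' 40
python3 -m creep '{"offset":[[0,0,0],[0,0,0],[0,0,0],[0,0,0],[0,0,0],[0,0,0],[0,0,-0.2],[0,0,-0.5],[0,0,-0.8],[0,0,-1],[0,0,-1],[0,0,-1]],"dr":[[0,0,0],[0,0,0],[0,0,0],[0,0,0],[0,0,0],[0,0,0],[0,0,0],[0,0,0],[0,0,0],[0,0,0],[0,0,0],[0,0,0]],"gripper":[0,0,0,0,0,0,0,0,0,0,0,0]}' 40
python3 - <<'E'
from h import *
s=bot.sense();print(s['tcp_pos'],s['orientation'])
for a in(((.608,.034),.06),((.6045,-.042),.076)):print(find(*a,.008,"top",r=.025))
print(find((.481,.375),.092,.011,"top",r=.04))
print(plan([.608,.034,.19],87.36))
E
```

```text
time: 47.85
tcp_pos: [0.4791, 0.3776, 0.0726]
orientation: [-179.9, 0.0, 87.3]
contact_force: [0.4, -0.7, -2.0]
grip_width: 0.0385
finger_force: 41.1
time: 48.85
tcp_pos: [0.4807, 0.3788, 0.1958]
orientation: [179.8, -0.2, 87.3]
contact_force: [0.1, -0.6, -0.2]
grip_width: 0.0854
finger_force: 0.0
[0.48070019 0.37875078 0.19580621] [ 1.79784399e+02 -1.51993656e-01  8.72757806e+01]
(array([0.6086, 0.0335]), 0.0679, 39, array([0.6081, 0.0341]))
(array([ 0.6049, -0.0424]), 0.0838, 38, array([ 0.6048, -0.0421]))
(array([0.4758, 0.3661]), 0.5631, 230, array([0.4782, 0.3684]))
(array([-2.799,  1.21 ,  0.019]), array([-0.0003,  0.0004, -0.0002]))
```

```bash
for i in 1 2 3; do python3 -m creep '{"offset":[[-0.25,0.1,0],[-0.5,0.2,0],[-0.75,0.3,0],[-0.933,0.402,0],[-0.933,0.402,0]],"dr":[[0,0,0],[0,0,0],[0,0,0],[0,0,0],[0,0,0]],"gripper":[0,0,0,0,0]}' 40|tail -5|head -1; done
python3 -m creep '{"offset":[[0,0,0.2],[0,0,0.4],[0,0,0.6],[0,0,0.6],[0,0,0.6]],"dr":[[0,0,0],[0,0,0],[0,0,0],[0,0,0],[0,0,0]],"gripper":[0,0,0,0,0]}'
python3 - <<'E'
from h import *
s=bot.sense();print(s['tcp_pos'],s['orientation'],plan([.608,.0335,.038],87.36))
print("tall in tray",find((.481,.375),.092,.011,"top",r=.04))
E
```

```text
tcp_pos: [0.5258, 0.2543, 0.1905]
tcp_pos: [0.5677, 0.1407, 0.191]
tcp_pos: [0.6099, 0.0271, 0.1912]
time: 50.67
tcp_pos: [0.6059, 0.0363, 0.1191]
orientation: [-179.7, -0.0, 87.4]
contact_force: [-0.0, 0.5, 0.0]
grip_width: 0.0852
finger_force: 0.0
[0.60592994 0.03633063 0.11911417] [-1.79671713e+02 -2.67506944e-02  8.73696517e+01] (array([-0.023,  0.022,  0.676]), array([-0.0009, -0.0001,  0.    ]))
tall in tray (array([0.4776, 0.3751]), 0.1042, 39, array([0.4774, 0.3756]))
```

```bash
python3 -m creep '{"offset":[[-0.02,0.02,0.2],[-0.02,0.02,0.4],[-0.02,0.02,0.6],[-0.02,0.02,0.67],[-0.02,0.02,0.67],[-0.02,0.02,0.67],[-0.02,0.02,0.67],[-0.02,0.02,0.67],[-0.02,0.02,0.67],[-0.02,0.02,0.67],[-0.02,0.02,0.67],[-0.02,0.02,0.67]],"dr":[[0,0,0],[0,0,0],[0,0,0],[0,0,0],[0,0,0],[0,0,0],[0,0,0],[0,0,0],[0,0,0],[0,0,0],[0,0,0],[0,0,0]],"gripper":[0,0,0,0,0,255,255,255,255,255,255,255]}' 40
python3 -m creep '{"offset":[[0,0,-0.15],[0,0,-0.35],[0,0,-0.6],[0,0,-0.6],[0,0,-0.6]],"dr":[[0,0,0],[0,0,0],[0,0,0],[0,0,0],[0,0,0]],"gripper":[255,255,255,255,255]}' 40
for i in 1 2 3; do python3 -m creep '{"offset":[[0.2,-0.05,0],[0.4,-0.1,0],[0.6,-0.16,0],[0.814,-0.222,0],[0.814,-0.222,0]],"dr":[[0,0,0],[0,0,0],[0,0,0],[0,0,0],[0,0,0]],"gripper":[255,255,255,255,255]}' 40|tail -5|head -1; done
python3 -m creep '{"offset":[[0,0,0],[0,0,0],[0,0,0]],"dr":[[0,0,0],[0,0,0],[0,0,0]],"gripper":[255,255,255]}'
python3 - <<'E'
from h import *
s=bot.sense();print(s['tcp_pos'],s['orientation'],plan([.542,.330,.041],87.36))
E
```

```text
time: 51.72
tcp_pos: [0.6112, 0.0332, 0.0431]
orientation: [179.9, 0.0, 87.3]
contact_force: [-1.8, -0.4, 5.8]
grip_width: 0.0379
finger_force: 39.6
time: 52.13
tcp_pos: [0.6126, 0.0331, 0.1157]
orientation: [179.7, -0.0, 87.3]
contact_force: [-1.1, -0.4, -2.4]
grip_width: 0.0376
finger_force: 40.8
tcp_pos: [0.5845, 0.14, 0.1122]
tcp_pos: [0.5623, 0.2384, 0.1125]
tcp_pos: [0.54, 0.3367, 0.1127]
time: 53.63
tcp_pos: [0.5452, 0.3267, 0.1119]
orientation: [-179.9, 0.1, 87.2]
contact_force: [-0.3, 0.5, -1.7]
grip_width: 0.0379
finger_force: 40.8
[0.54518733 0.32673558 0.11189725] [-1.79946486e+02  1.48066023e-01  8.71593105e+01] (array([ 0.027, -0.027,  0.591]), array([-0.0001,  0.0004, -0.0006]))
```

```bash
python3 -m creep '{"offset":[[0.01,-0.025,0.12],[0.01,-0.025,0.25],[0.01,-0.025,0.36],[0.01,-0.025,0.45],[0.01,-0.025,0.51],[0.01,-0.025,0.54],[0.01,-0.025,0.54]],"dr":[[0,0,0],[0,0,0],[0,0,0],[0,0,0],[0,0,0],[0,0,0],[0,0,0]],"gripper":[255,255,255,255,255,255,255]}' 40
python3 -m creep '{"offset":[[0,0,0],[0,0,0],[0,0,0],[0,0,0],[0,0,0],[0,0,0],[0,0,-0.2],[0,0,-0.5],[0,0,-0.8],[0,0,-1],[0,0,-1],[0,0,-1]],"dr":[[0,0,0],[0,0,0],[0,0,0],[0,0,0],[0,0,0],[0,0,0],[0,0,0],[0,0,0],[0,0,0],[0,0,0],[0,0,0],[0,0,0]],"gripper":[0,0,0,0,0,0,0,0,0,0,0,0]}' 40
python3 - <<'E'
from h import *
s=bot.sense();print(s['tcp_pos'],s['orientation'])
print(find((.605,-.042),.076,.008,"top",r=.025))
print(plan([.605,-.042,.17],87.36))
E
```

```text
time: 54.22
tcp_pos: [0.5412, 0.3302, 0.0473]
orientation: [-179.9, 0.1, 87.3]
contact_force: [0.4, 0.1, -2.2]
grip_width: 0.0377
finger_force: 40.8
time: 55.22
tcp_pos: [0.5429, 0.3317, 0.1707]
orientation: [179.8, -0.1, 87.3]
contact_force: [-0.1, 0.3, -0.3]
grip_width: 0.0851
finger_force: 0.0
[0.54290465 0.33167899 0.17074493] [ 1.79763993e+02 -1.35276002e-01  8.72797782e+01]
(array([ 0.6046, -0.0431]), 0.0822, 37, array([ 0.6048, -0.0424]))
(array([-3.075,  0.673, -0.011]), array([ 0.0001,  0.    , -0.0002]))
```

```bash
for i in 1 2 3; do python3 -m creep '{"offset":[[-0.25,0.05,0],[-0.5,0.1,0],[-0.75,0.16,0],[-1,0.22,0],[-1,0.22,0]],"dr":[[0,0,0],[0,0,0],[0,0,0],[0,0,0],[0,0,0]],"gripper":[0,0,0,0,0]}' 40|tail -5|head -1; done
python3 -m creep '{"offset":[[-0.075,0.01,0.15],[-0.075,0.01,0.3],[-0.075,0.01,0.3],[-0.075,0.01,0.3],[-0.075,0.01,0.3]],"dr":[[0,0,0],[0,0,0],[0,0,0],[0,0,0],[0,0,0]],"gripper":[0,0,0,0,0]}'
python3 - <<'E'
from h import *
s=bot.sense();print(s['tcp_pos'],s['orientation'],plan([.605,-.0425,.052],87.36))
print("tray",find((.4776,.3755),.092,.011,"top",r=.035),find((.541,.33),.06,.011,"top",r=.035))
E
```

```text
tcp_pos: [0.564, 0.1983, 0.1647]
tcp_pos: [0.5837, 0.0775, 0.1652]
tcp_pos: [0.6035, -0.0434, 0.1655]
time: 56.93
tcp_pos: [0.6042, -0.0407, 0.132]
orientation: [-179.9, -0.0, 87.3]
contact_force: [-0.0, 0.0, -0.1]
grip_width: 0.0855
finger_force: 0.0
[ 0.60423279 -0.04069632  0.13203511] [-1.79945988e+02 -4.44382529e-02  8.73434783e+01] (array([-0.015,  0.008,  0.667]), array([-0.0002, -0.0001, -0.    ]))
tray (array([0.4788, 0.3925]), 0.1026, 42, array([0.479 , 0.3918])) (array([0.541 , 0.3311]), 0.07, 34, array([0.5412, 0.331 ]))
```

```bash
python3 -m creep '{"offset":[[-0.015,0.008,0.2],[-0.015,0.008,0.4],[-0.015,0.008,0.6],[-0.015,0.008,0.665],[-0.015,0.008,0.665],[-0.015,0.008,0.665],[-0.015,0.008,0.665],[-0.015,0.008,0.665],[-0.015,0.008,0.665],[-0.015,0.008,0.665],[-0.015,0.008,0.665],[-0.015,0.008,0.665]],"dr":[[0,0,0],[0,0,0],[0,0,0],[0,0,0],[0,0,0],[0,0,0],[0,0,0],[0,0,0],[0,0,0],[0,0,0],[0,0,0],[0,0,0]],"gripper":[0,0,0,0,0,255,255,255,255,255,255,255]}' 40
python3 -m creep '{"offset":[[0,0,-0.15],[0,0,-0.35],[0,0,-0.6],[0,0,-0.6],[0,0,-0.6]],"dr":[[0,0,0],[0,0,0],[0,0,0],[0,0,0],[0,0,0]],"gripper":[255,255,255,255,255]}' 40
for i in 1 2 3; do python3 -m creep '{"offset":[[0.2,0,0],[0.45,-0.02,0],[0.7,-0.03,0],[0.908,-0.048,0],[0.908,-0.048,0]],"dr":[[0,0,0],[0,0,0],[0,0,0],[0,0,0],[0,0,0]],"gripper":[255,255,255,255,255]}' 40|tail -5|head -1; done
python3 -m creep '{"offset":[[0,0,0],[0,0,0],[0,0,0]],"dr":[[0,0,0],[0,0,0],[0,0,0]],"gripper":[255,255,255]}'
python3 - <<'E'
from h import *
s=bot.sense();print(s['tcp_pos'],s['orientation'],plan([.603,.285,.056],87.36))
E
```

```text
time: 58.03
tcp_pos: [0.6064, -0.0435, 0.0544]
orientation: [179.9, 0.0, 87.3]
contact_force: [-2.2, -0.6, 6.4]
grip_width: 0.0384
finger_force: 39.9
time: 58.45
tcp_pos: [0.6073, -0.0436, 0.1268]
orientation: [179.7, 0.0, 87.3]
contact_force: [-0.5, -0.2, -2.4]
grip_width: 0.038
finger_force: 40.8
tcp_pos: [0.6021, 0.0748, 0.1235]
tcp_pos: [0.6009, 0.1835, 0.1236]
tcp_pos: [0.5997, 0.2921, 0.1236]
time: 59.95
tcp_pos: [0.604, 0.2807, 0.123]
orientation: [-179.9, 0.2, 87.1]
contact_force: [-0.3, -0.0, -1.0]
grip_width: 0.0388
finger_force: 40.8
[0.60395536 0.2807148  0.12303175] [-1.79926396e+02  1.71917845e-01  8.71344563e+01] (array([ 0.037, -0.009,  0.559]), array([-0.0002,  0.0005, -0.0006]))
```

```bash
python3 -m creep '{"offset":[[0.02,-0.009,0.12],[0.02,-0.009,0.25],[0.02,-0.009,0.36],[0.02,-0.009,0.45],[0.02,-0.009,0.51],[0.02,-0.009,0.54],[0.02,-0.009,0.54]],"dr":[[0,0,0],[0,0,0],[0,0,0],[0,0,0],[0,0,0],[0,0,0],[0,0,0]],"gripper":[255,255,255,255,255,255,255]}' 40
python3 -m creep '{"offset":[[0,0,0],[0,0,0],[0,0,0],[0,0,0],[0,0,0],[0,0,0],[0,0,-0.2],[0,0,-0.5],[0,0,-0.8],[0,0,-1],[0,0,-1],[0,0,-1]],"dr":[[0,0,0],[0,0,0],[0,0,0],[0,0,0],[0,0,0],[0,0,0],[0,0,0],[0,0,0],[0,0,0],[0,0,0],[0,0,0],[0,0,0]],"gripper":[0,0,0,0,0,0,0,0,0,0,0,0]}' 40
for i in 1 2; do python3 -m creep '{"offset":[[-0.3,-0.1,-0.1],[-0.6,-0.2,-0.2],[-0.9,-0.2,-0.2],[-0.9,-0.2,-0.2],[-0.9,-0.2,-0.2]],"dr":[[0,0,0],[0,0,0],[0,0,0],[0,0,0],[0,0,0]],"gripper":[0,0,0,0,0]}'; done
python3 - <<'E'
from h import *
s=bot.sense();print(s['tcp_pos'],s['orientation'])
for a in(((.479,.39),.092),((.541,.331),.06),((.603,.285),.076)): print(find(*a,.011,"top",r=.035),find(*a,.011,"wrist",r=.035))
p,d=vision.capture("wrist");P=cloud("wrist",d);np.savez("w6.npz",p=p,P=P);cv2.imwrite("pics/w6.png",p[:,:,::-1])
E
```

```text
time: 60.53
tcp_pos: [0.6021, 0.286, 0.0587]
orientation: [-179.9, 0.0, 87.3]
contact_force: [0.5, 0.2, -2.2]
grip_width: 0.0383
finger_force: 40.8
time: 61.53
tcp_pos: [0.604, 0.2872, 0.1825]
orientation: [179.7, -0.1, 87.3]
contact_force: [0.2, -0.4, -1.0]
grip_width: 0.0853
finger_force: 0.0
time: 61.95
tcp_pos: [0.5735, 0.1742, 0.2016]
orientation: [-179.9, 0.2, 86.9]
contact_force: [0.0, 0.8, -1.0]
grip_width: 0.0853
finger_force: 0.0
time: 62.37
tcp_pos: [0.5442, 0.0702, 0.2265]
orientation: [-179.9, 0.0, 87.0]
contact_force: [0.1, 0.5, -0.9]
grip_width: 0.0855
finger_force: 0.0
[0.54415772 0.07016791 0.22645067] [-1.79892140e+02  4.55376575e-02  8.70076361e+01]
(array([0.4787, 0.3928]), 0.1027, 47, array([0.4789, 0.3923])) None
(array([0.541 , 0.3307]), 0.0703, 41, array([0.5412, 0.3312])) None
(array([0.6012, 0.2866]), 0.0876, 38, array([0.602 , 0.2865])) None
```

View pics/w6.png

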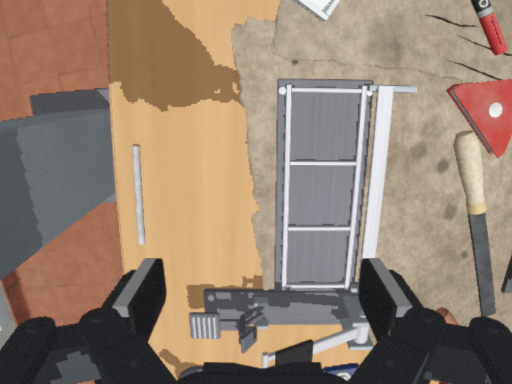

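The jig is empty, the lever up, and the rod and pot undisturbed. I look at the tray in one mosaic.

```bash
python3 - <<'E'
from h import *
a,_=vision.capture("top");b,_=vision.capture("scene")
A=cv2.resize(a[155:250,150:250,::-1],(400,380),interpolation=cv2.INTER_CUBIC);B=cv2.resize(b[200:295,160:260,::-1],(400,380),interpolation=cv2.INTER_CUBIC)
C=cv2.resize(b[140:250,220:420,::-1],(400,220));D=cv2.resize(a[160:260,220:400,::-1],(400,220))
cv2.imwrite("pics/m1.png",np.vstack([np.hstack([A,B]),np.hstack([C,D])]))
E
```

```text
(no output)
```

View pics/m1.png

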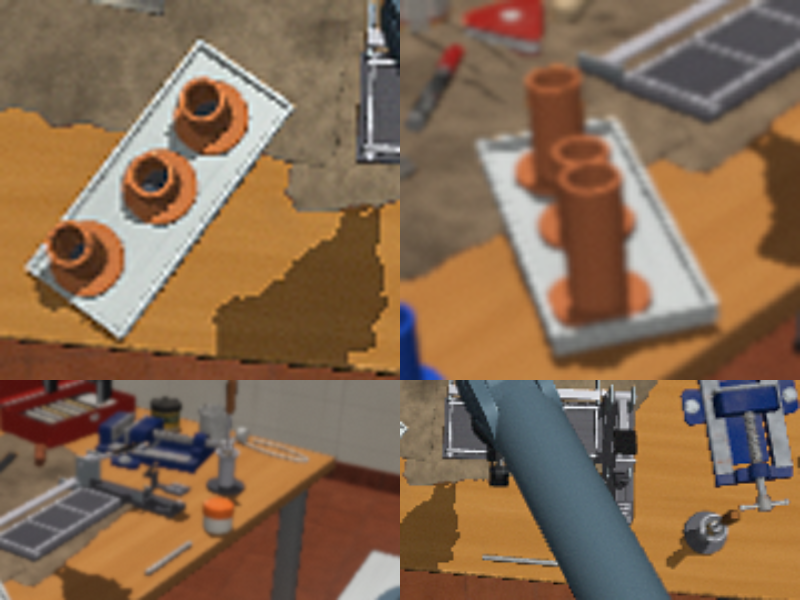

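All three stand in the tray. The tall one was nudged towards the corner, so I check that its flange lies flat.

```bash
python3 - <<'E'
from h import *
np.set_printoptions(precision=4,suppress=True)
for n in("top","scene"):
  a,d=vision.capture(n);P=cloud(n,d)
  cop=(a[...,0]>a[...,2].astype(int)+50)
  for c in((.479,.392),(.541,.331),(.602,.2865)):
    m=cop&(np.hypot(P[...,0]-c[0],P[...,1]-c[1])<.045)&(P[...,2]<.035)
    q=P[m]; A=np.c_[q[:,:2]-c,np.ones(len(q))]; s=np.linalg.lstsq(A,q[:,2],rcond=None)[0]
    print(n,c,len(q),"tilt deg",np.degrees(s[:2]),"z",s[2],"extent",q.min(0),q.max(0),(q.min(0)+q.max(0))/2)
E
```

```text
top (0.479, 0.392) 231 tilt deg [493.1933 -14.7506] z -0.09995321926102692 extent [ 0.4358  0.3537 -0.7671] [0.5129 0.4344 0.0291] [ 0.4744  0.3941 -0.369 ]
top (0.541, 0.331) 148 tilt deg [-0.5174 -0.0196] z 0.01627353625579472 extent [0.5103 0.3    0.0053] [0.5763 0.3636 0.034 ] [0.5433 0.3318 0.0197]
top (0.602, 0.2865) 143 tilt deg [2.9288 1.4883] z 0.017959086689656907 extent [0.5627 0.2554 0.0072] [0.6345 0.3189 0.0348] [0.5986 0.2871 0.021 ]
scene (0.479, 0.392) 280 tilt deg [ 3.6972 -7.9316] z 0.017714855996031596 extent [ 0.4348  0.3541 -0.0037] [0.5194 0.434  0.0343] [0.4771 0.3941 0.0153]
scene (0.541, 0.331) 68 tilt deg [-1.4805  3.5639] z 0.01608066596066826 extent [0.5092 0.2997 0.0092] [0.5809 0.3642 0.0344] [0.5451 0.3319 0.0218]
scene (0.602, 0.2865) 81 tilt deg [-7.0452 -2.819 ] z 0.021098826789103325 extent [0.5622 0.2688 0.0075] [0.6436 0.321  0.0344] [0.6029 0.2949 0.0209]
```

The result is inconclusive, as bench pixels mix in. With plenty of time left, I re-seat the tall one 15 mm inward.

```bash
for i in 1 2 3; do python3 -m creep '{"offset":[[0.25,-0.05,0],[0.5,-0.1,0],[0.75,-0.17,0],[0.884,-0.227,0],[0.884,-0.227,0]],"dr":[[0,0,0],[0,0,0],[0,0,0],[0,0,0],[0,0,0]],"gripper":[0,0,0,0,0]}' 40|tail -5|head -1; done
python3 -m creep '{"offset":[[0,0,0.2],[0,0,0.4],[0,0,0.6],[0,0,0.6],[0,0,0.6]],"dr":[[0,0,0],[0,0,0],[0,0,0],[0,0,0],[0,0,0]],"gripper":[0,0,0,0,0]}'
python3 - <<'E'
from h import *
s=bot.sense();print(s['tcp_pos'],s['orientation'],plan([.479,.392,.071],87.36))
print(find((.479,.392),.092,.011,"wrist",r=.03),find((.479,.392),.092,.011,"scene",r=.03))
E
```

```text
tcp_pos: [0.5199, 0.1864, 0.2284]
tcp_pos: [0.4976, 0.2924, 0.2283]
tcp_pos: [0.4756, 0.3984, 0.228]
time: 64.58
tcp_pos: [0.4788, 0.3911, 0.154]
orientation: [-179.9, 0.2, 87.1]
contact_force: [0.2, 0.1, 0.0]
grip_width: 0.0853
finger_force: 0.0
[0.47878298 0.39106396 0.15402568] [-179.87786386    0.23170566   87.11261707] (array([0.011, 0.003, 0.692]), array([-0.0003,  0.0006, -0.0007]))
(array([0.4807, 0.4184]), 0.2359, 2833, array([0.4797, 0.4063])) (array([0.4411, 0.4166]), 0.4179, 3, array([0.4541, 0.4066]))
```

```bash
python3 -m creep '{"offset":[[0.008,0.003,0.2],[0.008,0.003,0.4],[0.008,0.003,0.6],[0.008,0.003,0.68],[0.008,0.003,0.68],[0.008,0.003,0.68],[0.008,0.003,0.68],[0.008,0.003,0.68],[0.008,0.003,0.68],[0.008,0.003,0.68],[0.008,0.003,0.68],[0.008,0.003,0.68]],"dr":[[0,0,0],[0,0,0],[0,0,0],[0,0,0],[0,0,0],[0,0,0],[0,0,0],[0,0,0],[0,0,0],[0,0,0],[0,0,0],[0,0,0]],"gripper":[0,0,0,0,0,255,255,255,255,255,255,255]}' 40
python3 -m creep '{"offset":[[0,0,-0.1],[0,0,-0.2],[0,0,-0.25],[-0.06,0,-0.25],[-0.125,0,-0.25],[-0.125,0,-0.25],[-0.125,0,-0.25],[-0.125,0,-0.25]],"dr":[[0,0,0],[0,0,0],[0,0,0],[0,0,0],[0,0,0],[0,0,0],[0,0,0],[0,0,0]],"gripper":[255,255,255,255,255,255,255,255]}' 40
```

```text
time: 65.68
tcp_pos: [0.4795, 0.3965, 0.0763]
orientation: [179.9, -0.1, 87.3]
contact_force: [-0.4, -0.5, 6.6]
grip_width: 0.0389
finger_force: 40.0
time: 66.35
tcp_pos: [0.4775, 0.3795, 0.1034]
orientation: [-179.9, 0.0, 87.2]
contact_force: [-0.5, -0.2, -2.3]
grip_width: 0.0383
finger_force: 40.9
```

```bash
python3 -m creep '{"offset":[[0,0,0.07],[0,0,0.13],[0,0,0.18],[0,0,0.215],[0,0,0.225],[0,0,0.225]],"dr":[[0,0,0],[0,0,0],[0,0,0],[0,0,0],[0,0,0],[0,0,0]],"gripper":[255,255,255,255,255,255]}' 40
python3 -m creep '{"offset":[[0,0,0.005],[0,0,0.01],[0,0,0.01]],"dr":[[0,0,0],[0,0,0],[0,0,0]],"gripper":[255,255,255]}' 40
```

```text
time: 66.85
tcp_pos: [0.4773, 0.3805, 0.0767]
orientation: [-180.0, 0.0, 87.3]
contact_force: [-0.6, -0.2, -1.9]
grip_width: 0.0383
finger_force: 40.9
time: 67.1
tcp_pos: [0.4778, 0.3807, 0.0764]
orientation: [180.0, -0.0, 87.3]
contact_force: [-1.0, -0.6, 0.2]
grip_width: 0.0386
finger_force: 41.1
```

Contact is at the same height, so it was and is flat on the floor. I release, retreat and check.

```bash
python3 -m creep '{"offset":[[0,0,0],[0,0,0],[0,0,0],[0,0,0],[0,0,0],[0,0,0],[0,0,-0.2],[0,0,-0.5],[0,0,-0.8],[0,0,-1],[0,0,-1],[0,0,-1]],"dr":[[0,0,0],[0,0,0],[0,0,0],[0,0,0],[0,0,0],[0,0,0],[0,0,0],[0,0,0],[0,0,0],[0,0,0],[0,0,0],[0,0,0]],"gripper":[0,0,0,0,0,0,0,0,0,0,0,0]}' 40
for i in 1 2; do python3 -m creep '{"offset":[[-0.3,0,-0.1],[-0.6,0.1,-0.2],[-0.9,0.2,-0.2],[-0.9,0.2,-0.2],[-0.9,0.2,-0.2],[-0.9,0.2,-0.2]],"dr":[[0,0,0],[0,0,0],[0,0,0],[0,0,0],[0,0,0],[0,0,0]],"gripper":[0,0,0,0,0,0]}'|sed -n 2p; done
python3 - <<'E'
from h import *
for a in(((.479,.378),.092),((.541,.331),.06),((.603,.285),.076)): print(find(*a,.011,"top",r=.035))
a,_=vision.capture("top");b,_=vision.capture("scene")
cv2.imwrite("pics/m2.png",np.hstack([cv2.resize(a[155:250,150:250,::-1],(400,380)),cv2.resize(b[150:300,150:350,::-1],(400,380))]))
E
```

```text
time: 68.1
tcp_pos: [0.4786, 0.3815, 0.1981]
orientation: [179.8, -0.1, 87.3]
contact_force: [-0.5, -0.4, -0.5]
grip_width: 0.0856
finger_force: 0.0
tcp_pos: [0.4958, 0.2704, 0.2183]
tcp_pos: [0.5143, 0.164, 0.2432]
(array([0.4771, 0.3771]), 0.104, 41, array([0.4773, 0.3763]))
(array([0.5413, 0.331 ]), 0.0707, 37, array([0.5409, 0.331 ]))
(array([0.6017, 0.2862]), 0.0869, 37, array([0.6018, 0.2862]))
```

View pics/m2.png

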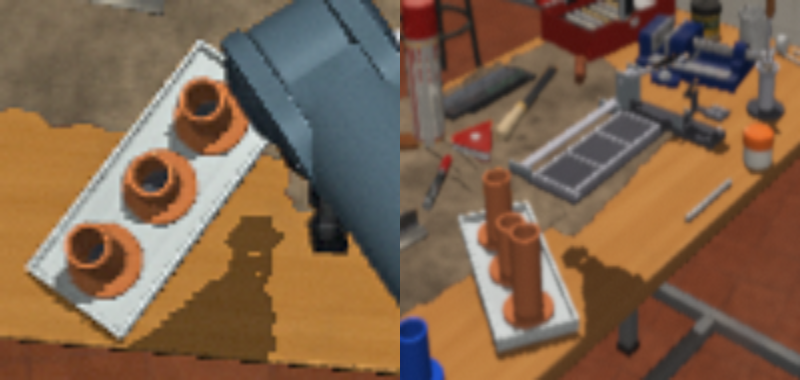

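All three shrouds stand well inside the tray, the lever is up, and the brush stands in its stand.

```bash
python3 -c "
from workcell import bot
print(bot.hand_in())"
```

```text
the job is handed in; nothing more can be done
None
```

I handed the job in at about 69 s: the shrouds were brushed tallest to shortest with the lever latched and now stand upright in the tray, the lever is released, the brush is back in its stand, and I re-seated the tall shroud after it shifted about 16 mm in the tray.

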